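# Start the lid screw of a centrifuge rotor

### The arm

A 6-joint arm with a two-finger parallel gripper is mounted at the origin on a cart in front of the work surface, level with it; the furniture and walls round the work are solid. World frame = base frame: x ahead of the robot, y to its left, z up, the work surface at z = 0. Lengths are in mm, angles in rad, forces in N, time in s.
With the tool pointing down it reaches from about 350 to 975 mm from the base axis. Payload 7.1 kg.
Tool frame: the origin (TCP) lies at the very end of the fingers, on their centre line; the grasp point (between the pads) lies 19 mm behind it; z points along the fingers, y is the direction in which the jaws open and shut (so a half turn about z gives the same grasp; the last joint's range is limited). The gripper opens to 88 mm and grips with 3 to 60 N. Pads are 20 mm wide; open, the fingers measure 115 mm over their backs; the gripper's body (75 mm by 178 mm) begins 61 mm behind the grasp point.
Start: joints at [1.106, 0.423, 1.63, -0, 1.089, -0.019], TCP at [269.455, 563.914, 182.975] pointing down, gripper open.
Joint ranges: [-3, 3], [-0.9, 2.11], [0.09, 2.58], [-1.31, 4.45], [0.11, 2.69], [-2.54, 2.54]. Speed limits (rad/s): [2.39, 2.39, 3.01, 3.14, 3.14, 3.14].

### API

Orientations are given as a rotation vector (axis times angle).
In Python, from workcell import ctrl, imaging gives the robot as it stands. The module is installed in compiled form; this text tells all that it offers.
- The arm moves only by the shell command python3 -m pendant 'ROWS'. ROWS is JSON, a list of rows, each an object with "turn": the turn, a rotation vector about the world's x, y, z in rad, a list of three; "dp": the shift along the world's x, y, z in m, a list of three; "claw": the finger opening in m, from 0 to 0.0878. A call has 1 to 8 rows; each row is the pose to reach, as a shift and turn from the pose commanded when the call began; what a row does not reach only later rows make up. A row lasts 1/10 s, in which the tool goes at most 50 mm and 8.59 degrees, less where a joint would pass 70% of its speed; a pose out of reach is approached as far as the arm can. A call with a gripper value outside its range is refused whole. The fingers move at their own pace and stop on an object; the grip force is fixed at half the most. Time passes only in rows, so rows that repeat a pose let the fingers close. It gives the time, the measured TCP pose, the force and the opening at its end, in the units of the state.
- ctrl.get_obs(): the state, without advancing time (a new reading comes with each control period).
- imaging.get_image(name): name is "scene" or "top" or "wrist"; returns a dict with "pixels" (480x640x3 uint8, blue, green, red), "fov_y" (degrees; the focal length in pixels is half the picture's height over the tangent of half this angle, whatever the lens; pixels are square), "cx", "cy" (the principal point, pixels), "k1" (the pictures are not rectified: a ray, as slopes to the right and down, at radius r is drawn at 1 + k1 r^2 times it, then the intrinsics apply), "xyz" and "rotation" of the camera in the world. Camera axes: x right, y up, looking along -z (the intrinsics and any distortion apply to the point x, -y, -z); pixel columns grow to the right and rows downward; lengths in mm; the calibration is good to about 2 mm. A picture is of the moment at which its call begins. There is no depth.
- ctrl.close_job(): hands the job in, once; it reports no verdict.
The state is a dict: "t": time; "qpos": joint angles; "qvel": joint speeds; "joint_torque": joint torques, N m; "ee_pos": TCP position; "orientation": TCP orientation; "ft_force": force on the tool from outside, world axes, zero at the start; "moment": the same for the moment, N m; "width": finger opening in mm.
Only numpy, scipy, OpenCV 4.12 (cv2) and the standard library are available. Lean on these libraries where they do the work, as an engineer would, in place of code of your own. Each camera call takes 0.05 s, during which the arm holds its last target.

### The job

The lid screw of the centrifuge rotor is only standing loose in the hub. Without pulling it out or pressing it hard into the hub's thread, turn it backward by its knob until it drops off the start of the thread, then turn it one full turn forward so that it is properly started. Finish while still holding the knob, with the screw at that depth, so that I can check that the lid sits level before it is tightened; leave the petri dish, the timer, the forceps and the marker pen where they are.

Things in the scene. Friction and masses are not known exactly. Their poses are not given: they have to be found in the camera images.
- rotor: Aluminium centrifuge rotor with a clear lid, 177 mm across, fixed upright on a rubber ring on the worktop; the lid's top is 58 mm (edge) to 65 mm high (middle). Origin on the rotor's axis at worktop height; z up; any yaw. The screw runs off the start of the thread when its x axis, turned anticlockwise, passes the rotor's x axis.
- hub_mouth (a point): Centre of the threaded hole in the steel collar (57 mm across, top 70 mm above the worktop) in the lid's middle; the screw goes straight down into it, with about 1 mm of side play. Three lugs inside, 120 degrees apart, carry the screw; turned backward, it drops off them once every 120 degrees. It stays as turned when let go. Keep the force on it under 20 N.
- lid_screw: Loose lid screw, 120 g, upright: black ribbed round knob, 40 mm across, 22 mm high, on a 27 mm stud with a coarse three-start right-hand thread. Origin: the knob's centre, half-way up; z up along the stud, x towards the rib on the knob's top. Forward is clockwise from above and sinks it 15 mm a turn (2.4 mm a radian). At the start it is 0.55 to 1.55 rad short of the drop.
- knob_rib (a point): Outer end of the moulded rib on the knob's top, 18 mm out along the screw's x, 11 mm above the knob's centre. Heights of the knob's centre above the worktop: at the start 114 to 117 mm; turned backward it climbs to 118 mm, then, if free to move down, drops 5 mm to 113 mm; one full turn forward from the drop it is at 98 mm.
- petri_dish: Bystander: clear petri dish, 59 mm across, 15 mm high. Origin at the centre of its underside.
- bench_timer: Bystander: white bench timer, 62 x 66 x 18 mm. Origin at the centre of its underside.
- forceps: Bystander: steel forceps, 123 mm long, 10 mm high, lying flat. Origin at the centre of its underside.
- marker: Bystander: marker pen, 121 mm long, 10 mm thick, lying flat. Origin at the centre of its underside.

How it is judged:
By the outcome, as a careful person would: the job done as asked, in the order asked, and still so for the second after the job is handed in, while the arm keeps its last pose, push and grip.
It also fails if it takes over 67 s, if anything falls off the work surface, if the arm or the gripper's body presses on something with over 40 N, if the wrist force passes 120 N, or if a joint passes its speed limit or range.

## Working session

There is one attempt and no reset: what is moved stays moved. The work goes in short steps, Python scripts to look and compute and a shell command to move; the robot and the scene stay as the last step left them, time stands still between calls to the robot, and variables do not carry over. Pictures are saved under pics/ and viewed, and the job is handed in when it is done.

```bash
mkdir -p pics; cat > h.py <<'E'
import numpy as np, cv2
from workcell import ctrl, imaging
from scipy.spatial.transform import Rotation as R
def grab(name,fn):
    d=imaging.get_image(name); cv2.imwrite('pics/'+fn,d['pixels']); 
    m={k:v for k,v in d.items() if k!='pixels'}
    np.save('pics/'+fn+'.npy',d,allow_pickle=True); return d
def rotm(d):
    r=np.array(d['rotation'],float)
    return r if r.shape==(3,3) else (R.from_rotvec(r).as_matrix() if r.size==3 else R.from_quat(r).as_matrix())
def ray(d,u,v):
    f=240/np.tan(np.radians(d['fov_y'])/2)
    K=np.array([[f,0,d['cx']],[0,f,d['cy']],[0,0,1]])
    p=cv2.undistortPoints(np.array([[[u,v]]],float),K,np.array([d['k1'],0,0,0.]))[0,0]
    c=np.array([p[0],-p[1],-1.]); w=rotm(d)@c
    return np.array(d['xyz'],float),w/np.linalg.norm(w)
def plane(d,u,v,z):
    o,w=ray(d,u,v); return o+w*(z-o[2])/w[2]
def proj(d,P):
    f=240/np.tan(np.radians(d['fov_y'])/2)
    c=rotm(d).T@(np.array(P,float)-np.array(d['xyz'],float)); x,y=c[0]/-c[2],-c[1]/-c[2]
    s=1+d['k1']*(x*x+y*y); return np.array([d['cx']+f*x*s,d['cy']+f*y*s])
def load(fn): return np.load('pics/'+fn+'.npy',allow_pickle=True).item()
E
python3 - <<'E'
from h import *
o=ctrl.get_obs(); print(o)
for n in ['scene','top','wrist']:
    d=grab(n,n+'0.png'); print(n,{k:v for k,v in d.items() if k!='pixels'})
E
```

```text
{'t': 0.0, 'qpos': array([ 1.10598375e+00,  4.23814537e-01,  1.63067829e+00, -1.53794240e-05,
        1.08859158e+00, -1.90029532e-02]), 'qvel': array([ 0.00209757,  0.00071038,  0.0009393 , -0.00113708, -0.00088776,
        0.00101387]), 'joint_torque': array([-5.35889121e-04, -5.44632018e+01, -2.73661977e+01,  6.43259170e-02,
        2.28387793e-02, -1.39372974e-04]), 'ee_pos': array([269.20350409, 563.3793365 , 182.22276027]), 'orientation': array([-6.94404263e-01, -3.06353387e+00,  2.27988785e-03]), 'ft_force': array([-0.17617853,  0.4303821 , -0.40546997]), 'moment': array([0.01476576, 0.02432881, 0.03363193]), 'width': 87.30674921664956}
scene {'fov_y': 51.08063465301001, 'cx': 320.7667786263176, 'cy': 241.48462579099825, 'k1': -0.13069514993885256, 'xyz': array([-60.73112752, 841.97319564, 622.2712064 ]), 'rotation': array([ 0.46611106, -1.18067361, -2.16484591])}
top {'fov_y': 50.61817148518497, 'cx': 320.1555836668858, 'cy': 240.5353471356834, 'k1': -0.06239956270958648, 'xyz': array([ 265.71932871,  241.27596651, 1055.72031468]), 'rotation': array([ 0.18014058, -0.18390438, -1.53763344])}
wrist {'fov_y': 65.50683685277136, 'cx': 320.18154929761283, 'cy': 232.35873595624528, 'k1': 0.019996790370417176, 'xyz': array([196.2116532 , 600.41707865, 384.13507565]), 'rotation': array([-0.27240445, -0.16935388,  1.11534707])}
```

View pics/scene0.png

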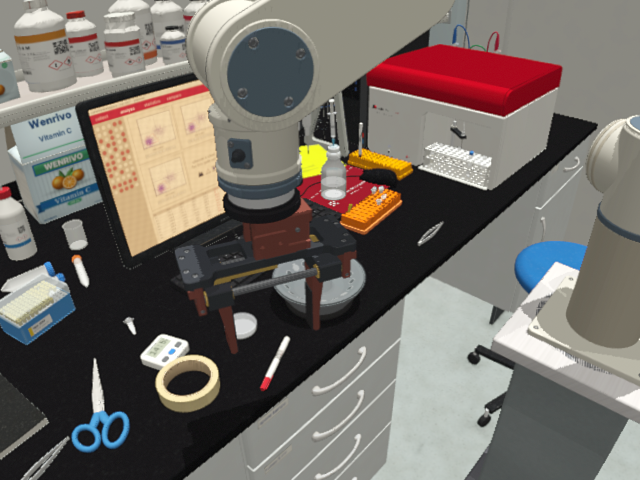

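View pics/top0.png

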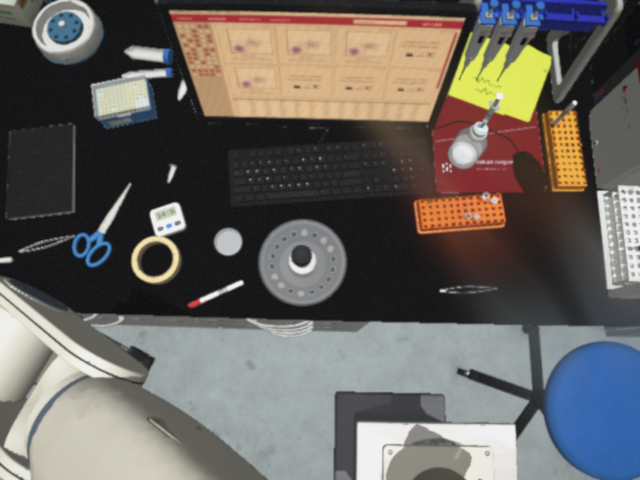

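View pics/wrist0.png

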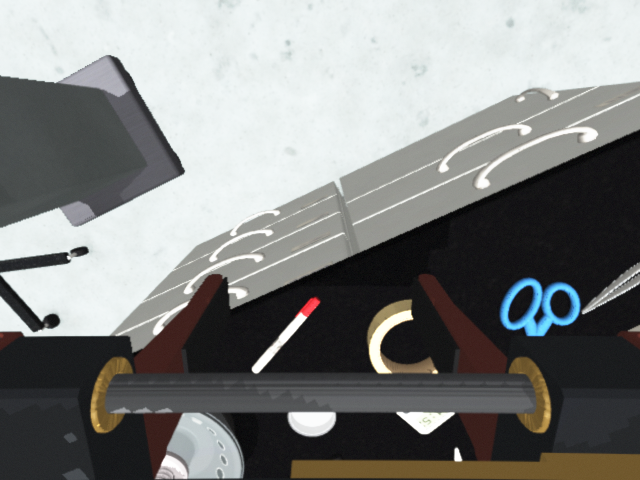

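The top view shows the rotor near (303,262) with the black knob on it at about (302,257). The marker is at (215,293), the petri dish at (228,241), the timer at (168,218) and the forceps at (468,290). I'll zoom in and measure.

```bash
python3 - <<'E'
from h import *
d=load('top0.png'); im=d['pixels']
c=im[200:320,240:370]; cv2.imwrite('pics/topz.png',cv2.convertScaleAbs(cv2.resize(c,None,fx=5,fy=5,interpolation=cv2.INTER_CUBIC)))
k=cv2.resize(im[235:280,280:325],None,fx=13,fy=13,interpolation=cv2.INTER_CUBIC); cv2.imwrite('pics/topk.png',cv2.convertScaleAbs(k,alpha=2.5))
for n,u,v,z in [('rotor',303,262,58),('knob',302,257,126),('collar',302,261,70)]: print(n,plane(d,u,v,z).round(1))
E
```

```text
rotor [457.1 275.1  58. ]
knob [453.5 274.9 126. ]
collar [456.8 276.7  70. ]
```

View pics/topz.png

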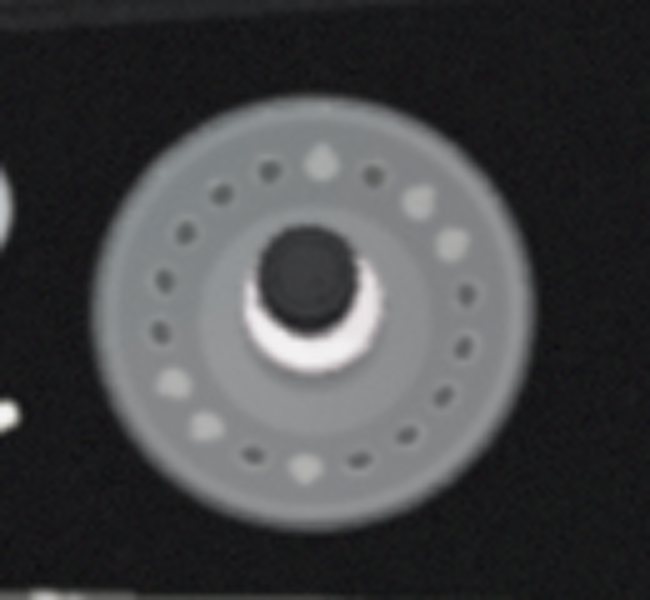

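View pics/topk.png

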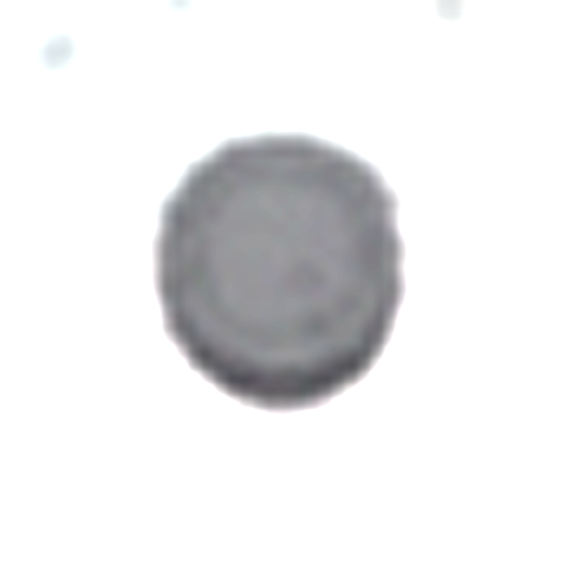

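```bash
python3 - <<'E'
from h import *
d=load('wrist0.png'); t=np.array([269.2,563.4,182.2])
off=np.array(d['xyz'])-t
K=np.array([454.5,275.5,126])
for dx,dy,dz in [(0,0,185),(0,0,220),(20,-10,200),(40,-20,190),(60,-30,185),(90,-45,185)]:
    e=dict(d); e['xyz']=np.array([K[0]+dx,K[1]+dy,dz])+off
    print(dx,dy,dz,proj(e,K),proj(e,[K[0]+dx,K[1]+dy,dz]))
print(off, (rotm(d)@[0,0,-1]))
E
```

```text
0 0 185 [318.28488379 232.21675148] [317.61125498 262.54452437]
0 0 220 [318.5675224  219.48520134] [317.61125498 262.54452437]
20 -10 200 [318.87595969 197.938847  ] [317.61125498 262.54452437]
40 -20 190 [319.30555509 169.97155283] [317.61125498 262.54452437]
60 -30 185 [319.81212198 137.86073479] [317.61125498 262.54452437]
90 -45 185 [320.67259383  84.56797382] [317.61125498 262.54452437]
[-72.9883468   37.01707865 201.93507565] [ 0.26942621 -0.13093499 -0.95407838]
```

```bash
python3 -m pendant '[{"turn":[0,0,0],"dp":[0.040,-0.063,0],"claw":0.0878},{"turn":[0,0,0],"dp":[0.065,-0.101,0],"claw":0.0878},{"turn":[0,0,0],"dp":[0.090,-0.140,0],"claw":0.0878},{"turn":[0,0,0],"dp":[0.115,-0.179,0],"claw":0.0878},{"turn":[0,0,0],"dp":[0.140,-0.218,0],"claw":0.0878},{"turn":[0,0,0],"dp":[0.165,-0.257,0],"claw":0.0878},{"turn":[0,0,0],"dp":[0.185,-0.288,0],"claw":0.0878},{"turn":[0,0,0],"dp":[0.185,-0.288,0],"claw":0.0878}]'
python3 -m pendant '[{"turn":[0,0,0],"dp":[0,0,0],"claw":0.0878},{"turn":[0,0,0],"dp":[0,0,0],"claw":0.0878}]'
python3 - <<'E'
from h import *
for n in ['scene','top','wrist']: grab(n,n+'1.png')
o=ctrl.get_obs(); print(o['t'],o['ee_pos'],o['orientation'],o['qpos'],o['ft_force'],o['moment'],o['width'])
E
```

```text
t: 0.95
ee_pos: [456.5, 272.1, 182.9]
orientation: [0.702, 3.062, -0.001]
ft_force: [-0.3, -0.0, -0.8]
width: 87.5
t: 1.15
ee_pos: [454.0, 276.5, 182.8]
orientation: [-0.694, -3.064, 0.0]
ft_force: [0.4, -0.2, -0.8]
width: 87.3
1.3 [453.76546308 276.95876122 182.8770911 ] [-6.91468250e-01 -3.06431406e+00  1.26603084e-04] [ 5.25548544e-01  2.86846336e-01  1.83596169e+00  1.15496076e-04
  1.01900932e+00 -6.01438676e-01] [-0.25802386  0.34512118  0.45664958] [0.06162095 0.01473405 0.03995491] 87.96482769503561
```

View pics/wrist1.png

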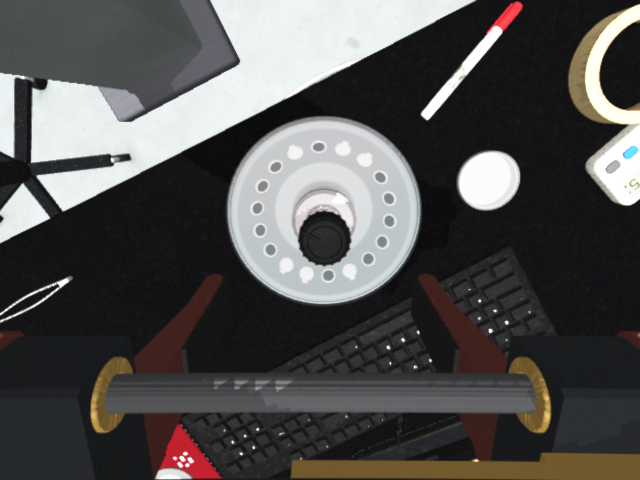

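The knob sits at about (325,238) in the wrist view, between the fingers, with the collar and rotor around it. I'll zoom in for the rib and the centres.

```bash
python3 - <<'E'
from h import *
d=load('wrist1.png'); im=d['pixels']
k=cv2.resize(im[180:280,275:375],None,fx=6,fy=6,interpolation=cv2.INTER_CUBIC); cv2.imwrite('pics/wk1.png',cv2.convertScaleAbs(k,alpha=1.8,beta=10))
# knob blob
hsv=cv2.cvtColor(im,cv2.COLOR_BGR2GRAY); 
m=((hsv<75)).astype(np.uint8); 
m2=np.zeros_like(m); m2[195:275,285:365]=m[195:275,285:365]
n,l,s,c=cv2.connectedComponentsWithStats(m2)
i=l[238,325]; print(s[i],c[i])
cn=max(cv2.findContours((l==i).astype(np.uint8),0,1)[0],key=cv2.contourArea); print(cv2.fitEllipse(cn),cv2.minEnclosingCircle(cn))
# rotor outer
g=hsv.copy(); g=cv2.GaussianBlur(g,(3,3),0)
mr=(g>85).astype(np.uint8); mr[:, :215]=0; mr[:,432:]=0; mr[:110]=0; mr[310:]=0
n,l,s,c=cv2.connectedComponentsWithStats(mr); i=l[170,290]; print(s[i])
cn=max(cv2.findContours((l==i).astype(np.uint8),0,1)[0],key=cv2.contourArea)
e=cv2.fitEllipse(cv2.convexHull(cn)); print(e); print(plane(d,*e[0],58), [plane(d,*e[0],z)[:2].round(1) for z in (50,58)])
print(np.array(d['xyz']))
E
```

```text
[ 299  211   52   55 2183] [324.04580852 237.92533211]
((324.0487976074219, 237.92312622070312), (50.622520446777344, 53.08695602416992), 175.51222229003906) ((323.7924499511719, 237.8867950439453), 27.251190185546875)
[  227   116   194   189 26569]
((323.4527893066406, 210.06813049316406), (188.28480529785156, 194.0912322998047), 86.44408416748047)
[455.34243962 280.99068943  58.        ] [array([457.2, 280.2]), array([455.3, 281. ])]
[380.62538658 313.54149234 384.74061981]
```

View pics/wk1.png

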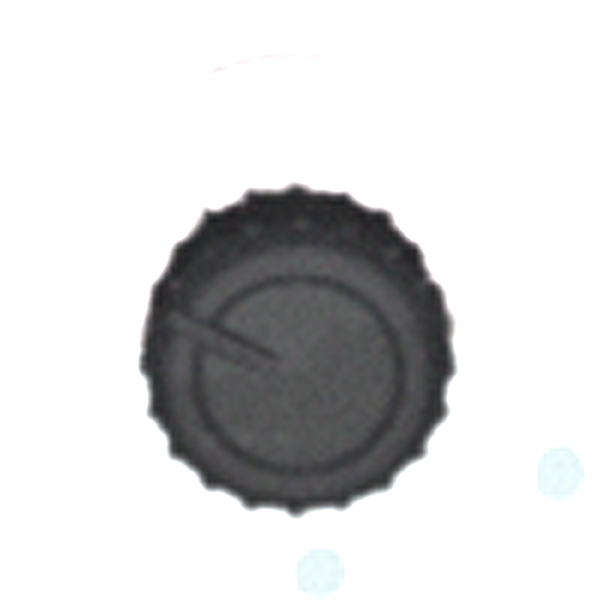

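```bash
python3 - <<'E'
from h import *
d=load('wrist1.png'); 
c=plane(d,324.9,242.3,127); r=plane(d,303.3,233,127); print(c,r,(r-c),np.linalg.norm(r-c),np.arctan2(*(r-c)[[1,0]]))
o=ctrl.get_obs(); 
M=R.from_rotvec(o['orientation']).as_matrix(); print(M)
t=load('top1.png');im=t['pixels']
cv2.imwrite('pics/topz1.png',cv2.resize(im[200:320,240:370],None,fx=5,fy=5,interpolation=cv2.INTER_CUBIC))
# top0 geometry
t=load('top0.png');g=cv2.cvtColor(t['pixels'],cv2.COLOR_BGR2GRAY)
m=(g>60).astype(np.uint8); n,l,s,cc=cv2.connectedComponentsWithStats(m); i=l[262,270]; 
cn=max(cv2.findContours((l==i).astype(np.uint8),0,1)[0],key=cv2.contourArea); e=cv2.fitEllipse(cv2.convexHull(cn)); print('rotor',e,plane(t,*e[0],55))
m=(g>175).astype(np.uint8); n,l,s,cc=cv2.connectedComponentsWithStats(m); i=l[270,303]; print(s[i])
cn=max(cv2.findContours((l==i).astype(np.uint8),0,1)[0],key=cv2.contourArea); e=cv2.minEnclosingCircle(cn); print('collar',e,plane(t,*e[0],70))
m=np.zeros_like(m); m[240:272,288:318]=(g<90)[240:272,288:318]; n,l,s,cc=cv2.connectedComponentsWithStats(m); i=l[257,302]; print('knob',s[i],cc[i],plane(t,*cc[i],120))
d=load('scene1.png'); cv2.imwrite('pics/sc1.png',d['pixels']); print(proj(d,[455,277,116]))
E
```

```text
[461.89895128 278.45634346 127.        ] [448.72788059 267.37108073 127.        ] [-13.17107069 -11.08526273   0.        ] 17.21511408534795 -2.4419737201837712
[[-9.03096626e-01  4.29437335e-01 -2.43704647e-04]
 [ 4.29437354e-01  9.03096650e-01 -2.76382048e-05]
 [ 2.08219973e-04 -1.29615848e-04 -9.99999970e-01]]
rotor ((302.0787048339844, 262.0425109863281), (87.11713409423828, 88.74301147460938), 82.95973205566406) [457.56672911 277.00575854  55.        ]
[289 252  27  22 225]
collar ((302.0, 260.0), 13.601571083068848) [458.79640194 276.76144864  70.        ]
knob [292 245  19  22 325] [301.04       255.26769231] [458.02104545 277.06706396 120.        ]
[320.23412276 249.97600744]
```

View pics/scene1.png

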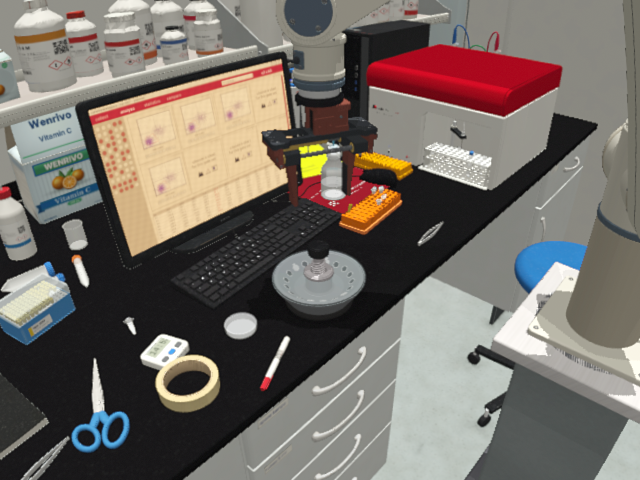

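```bash
python3 - <<'E'
from h import *
s=load('scene1.png'); g=cv2.cvtColor(s['pixels'],cv2.COLOR_BGR2GRAY)
cv2.imwrite('pics/scz.png',cv2.convertScaleAbs(cv2.resize(s['pixels'][220:320,260:380],None,fx=6,fy=6,interpolation=cv2.INTER_CUBIC),alpha=1.6))
w=load('wrist1.png')['pixels']; cv2.imwrite('pics/wf.png',cv2.resize(w[250:420,120:520],None,fx=2,fy=2))
E
```

```text
(no output)
```

View pics/scz.png

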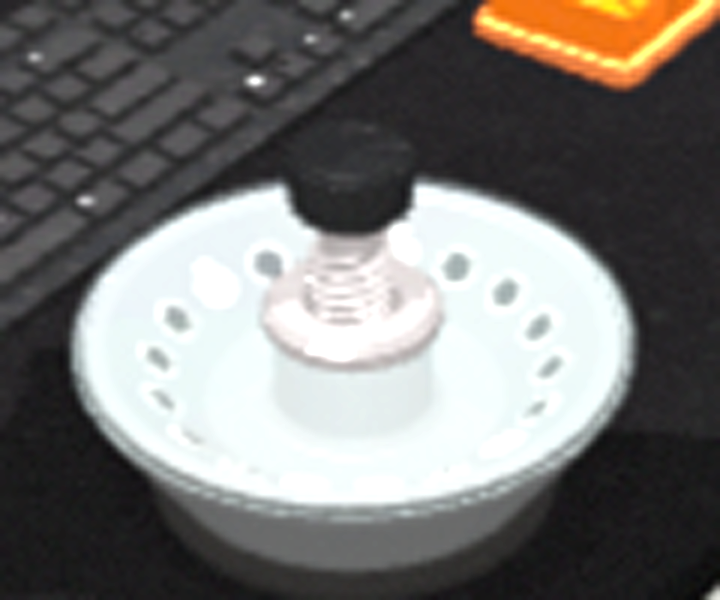

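View pics/wf.png

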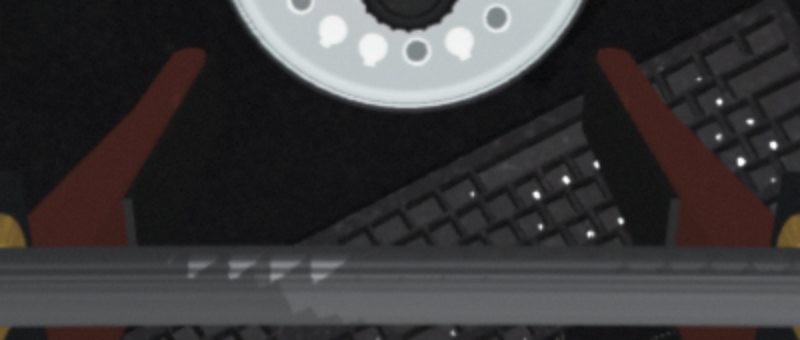

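```bash
python3 - <<'E'
from h import *
s=load('scene1.png'); t=load('top0.png'); w=load('wrist1.png')
obs=[(s,(318.5,249.7)),(t,(301.04,255.27)),(w,(322.5,239))]
def tri(obs):
    A=np.zeros((3,3));b=np.zeros(3);rs=[]
    for d,(u,v) in obs:
        o,x=ray(d,u,v);P=np.eye(3)-np.outer(x,x);A+=P;b+=P@o;rs.append((o,P))
    p=np.linalg.solve(A,b);return p,[np.linalg.norm(P@(p-o)) for o,P in rs]
print(tri(obs[:2]),tri(obs))
# collar centre ellipse in scene: (352,310)/6 ; z=70
print(plane(s,260+352/6,220+316/6,70), plane(s,318.5,249.7,116),plane(t,301.04,255.27,116))
print(plane(w,320.9,210,50),plane(w,320.9,210,58))
E
```

```text
(array([459.04981752, 277.26010231, 114.98101063]), [np.float64(0.002102485023556092), np.float64(0.0021024850237390627)]) (array([460.46048887, 276.6895073 , 114.64106202]), [np.float64(0.8041500786867951), np.float64(1.442234184939121), np.float64(2.0782939735916113)])
[452.8479243  284.60384531  70.        ] [458.00781848 278.39519639 116.        ] [458.83864413 277.21991396 116.        ]
[456.09960058 278.09457317  50.        ] [454.29583469 278.94172268  58.        ]
```

```bash
python3 -m pendant '[{"turn":[0,0,0],"dp":[0.0047,0.0013,0],"claw":0.0878},{"turn":[0,0,0],"dp":[0.0047,0.0013,-0.030],"claw":0.0878},{"turn":[0,0,0],"dp":[0.0047,0.0013,-0.055],"claw":0.0878},{"turn":[0,0,0],"dp":[0.0047,0.0013,-0.075],"claw":0.0878},{"turn":[0,0,0],"dp":[0.0047,0.0013,-0.086],"claw":0.0878},{"turn":[0,0,0],"dp":[0.0047,0.0013,-0.086],"claw":0.0878},{"turn":[0,0,0],"dp":[0.0047,0.0013,-0.086],"claw":0.0878}]'
python3 - <<'E'
from h import *
for n in ['scene','wrist']: d=grab(n,n+'2.png')
im=d['pixels']; cv2.imwrite('pics/wk2.png',cv2.convertScaleAbs(cv2.resize(im[170:330,200:440],None,fx=3,fy=3,interpolation=cv2.INTER_CUBIC),alpha=1.5))
s=load('scene2.png')['pixels'];cv2.imwrite('pics/sk2.png',cv2.convertScaleAbs(cv2.resize(s[200:320,240:400],None,fx=4,fy=4,interpolation=cv2.INTER_CUBIC),alpha=1.5))
o=ctrl.get_obs(); print(o['t'],o['ee_pos'],o['ft_force'],o['moment'],o['qpos'])
E
```

```text
t: 2.0
ee_pos: [459.5, 277.7, 97.4]
orientation: [0.694, 3.064, 0.001]
ft_force: [0.6, 0.4, -0.0]
width: 88.1
2.1 [459.92861452 277.78359558  98.02094125] [ 0.3054184  -0.550694    0.32195911] [-0.03980864 -0.00133059 -0.03670435] [ 5.21183242e-01  4.13572601e-01  1.88575609e+00  3.61171228e-06
  8.40368053e-01 -6.04015273e-01]
```

View pics/wk2.png

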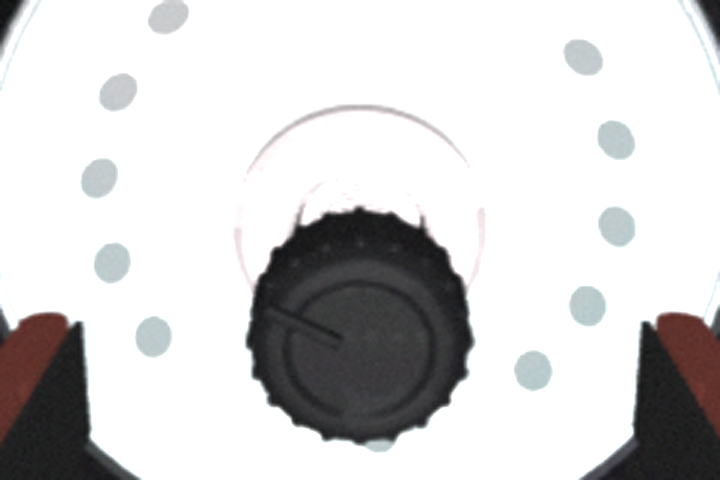

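View pics/sk2.png

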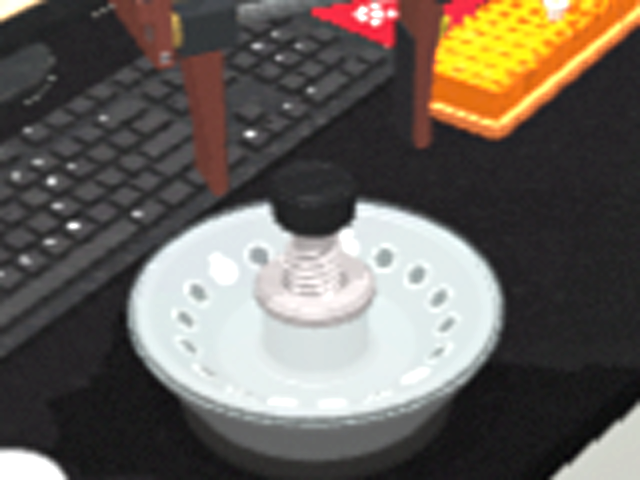

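```bash
python3 - <<'E'
from h import *
s=load('scene2.png');w=load('wrist2.png')
T=np.array([459.3,277.3,97.3]); y=np.array([0.429,0.903,0]); x=np.array([-.903,.429,0])
for sx in(-10,0,10):
  for sy in (-44,44,-57,57):
    p=T+sx*x+sy*y; a=proj(s,p); b=proj(w,p); print(sx,sy,'scene zoom',((a-[240,200])*4).round(),'wrist zoom',((b-[200,170])*3).round())
print('knob',((proj(s,[459.2,277.2,115])-[240,200])*4).round(),((proj(w,[459.2,277.2,126])-[200,170])*3).round())
print(w['xyz']-T)
cv2.imwrite('pics/s2full.png',s['pixels'][60:300,180:440].repeat(2,0).repeat(2,1))
E
```

```text
-10 -44 scene zoom [392. 199.] wrist zoom [126. 323.]
-10 44 scene zoom [217. 241.] wrist zoom [573. 322.]
-10 -57 scene zoom [417. 192.] wrist zoom [ 60. 324.]
-10 57 scene zoom [191. 247.] wrist zoom [640. 322.]
0 -44 scene zoom [401. 209.] wrist zoom [123. 276.]
0 44 scene zoom [225. 252.] wrist zoom [576. 275.]
0 -57 scene zoom [426. 203.] wrist zoom [ 56. 276.]
0 57 scene zoom [198. 259.] wrist zoom [643. 275.]
10 -44 scene zoom [410. 220.] wrist zoom [120. 228.]
10 44 scene zoom [233. 264.] wrist zoom [579. 226.]
10 -57 scene zoom [435. 214.] wrist zoom [ 52. 228.]
10 57 scene zoom [206. 271.] wrist zoom [647. 226.]
knob [314. 199.] [347. 339.]
[-72.85989946  37.05293688 202.32108787]
```

View pics/s2full.png

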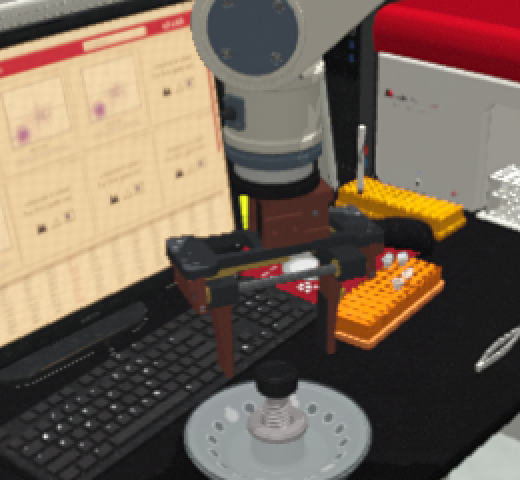

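View pics/wrist2.png

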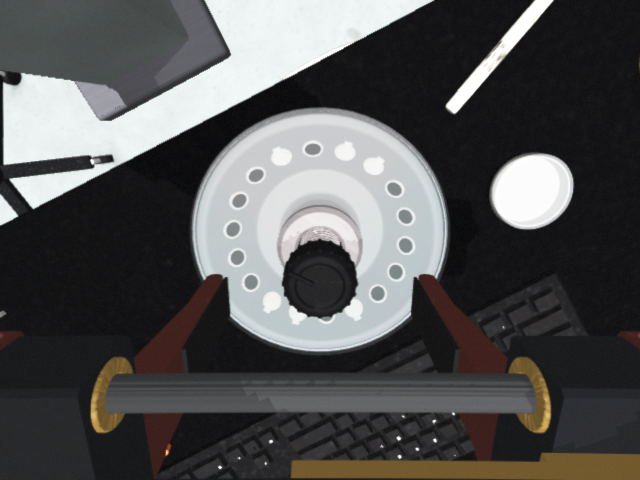

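```bash
python3 - <<'E'
from h import *
t=grab('top','top2.png'); im=t['pixels']
cv2.imwrite('pics/tk2.png',cv2.convertScaleAbs(cv2.resize(im[180:330,230:390],None,fx=4,fy=4,interpolation=cv2.INTER_CUBIC),alpha=1.5))
T=np.array([459.3,277.3,97.3]); y=np.array([0.429,0.903,0]); x=np.array([-.903,.429,0])
for z in (0,27,80):
  for sx,sy in((0,-50),(0,50),(0,0)):
    print(z,sx,sy,((proj(t,T+sx*x+sy*y+[0,0,z])-[230,180])*4).round())
print('knob',((proj(t,[459.2,277.2,115])-[230,180])*4).round())
E
```

```text
0 0 -50 [378. 354.]
0 0 50 [194. 262.]
0 0 0 [285. 308.]
27 0 -50 [379. 344.]
27 0 50 [189. 249.]
27 0 0 [283. 297.]
80 0 -50 [380. 322.]
80 0 50 [180. 223.]
80 0 0 [280. 272.]
knob [284. 301.]
```

View pics/tk2.png

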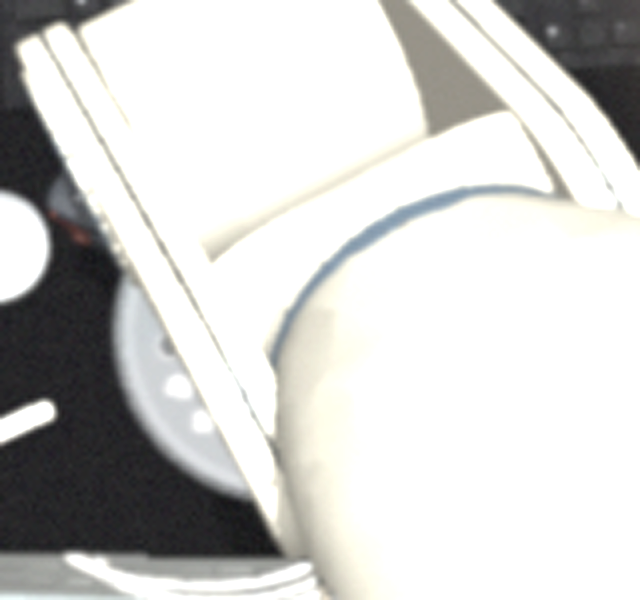

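```bash
python3 - <<'E'
from h import *
s=load('scene2.png');w=load('wrist2.png')
def tri(obs):
    A=np.zeros((3,3));b=np.zeros(3);rs=[]
    for d,(u,v) in obs:
        o,x=ray(d,u,v);P=np.eye(3)-np.outer(x,x);A+=P;b+=P@o;rs.append((o,P))
    p=np.linalg.solve(A,b);return p,[np.linalg.norm(P@(p-o)).round(2) for o,P in rs]
T=np.array([459.3,277.3,97.3])
M=np.array([[-.903,.429,0],[.429,.903,0],[0,0,-1]])
# scene: left in image = +y (jaw+); wrist: right = +y
for n,a,b in [('+y',(295,247.5),(425,275.3)),('-y',(345.5,236.8),(214,276))]:
    p,r=tri([(s,a),(w,b)]); print(n,p,r,'tool frame',M.T@(p-T))
E
```

```text
+y [470.40730217 327.15657034 140.31666894] [np.float64(1.12), np.float64(1.12)] tool frame [ 11.35857481  49.78551565 -43.01666894]
-y [430.50264984 236.02366509 134.86998611] [np.float64(0.86), np.float64(0.86)] tool frame [  8.29645952 -49.62659365 -37.56998611]
```

The triangulated fingertips come out about 40 mm above the reported TCP, at z≈137, which is above the knob top. I'll close partway and look again before trusting either number.

```bash
python3 -m pendant '[{"turn":[0,0,0],"dp":[0,0,0],"claw":0.050},{"turn":[0,0,0],"dp":[0,0,0],"claw":0.050},{"turn":[0,0,0],"dp":[0,0,0],"claw":0.050},{"turn":[0,0,0],"dp":[0,0,0],"claw":0.050}]'
python3 - <<'E'
from h import *
for n in ['scene','wrist']: d=grab(n,n+'3.png')
im=d['pixels']; cv2.imwrite('pics/wk3.png',cv2.convertScaleAbs(cv2.resize(im[170:370,200:440],None,fx=3,fy=3,interpolation=cv2.INTER_CUBIC),alpha=1.5))
s=load('scene3.png')['pixels'];cv2.imwrite('pics/sk3.png',cv2.convertScaleAbs(cv2.resize(s[180:320,240:400],None,fx=4,fy=4,interpolation=cv2.INTER_CUBIC),alpha=1.5))
o=ctrl.get_obs(); print(o['t'],o['ee_pos'],o['ft_force'],o['moment'],o['width'])
E
```

```text
t: 2.55
ee_pos: [459.2, 277.2, 97.1]
orientation: [0.695, 3.064, 0.0]
ft_force: [-0.1, 0.5, 0.3]
width: 59.4
2.65 [459.17315266 277.19500666  97.00860482] [-0.53415927  0.27792414 -0.31628232] [ 0.0669121  -0.00242879 -0.03100758] 51.648718138837204
```

View pics/wk3.png

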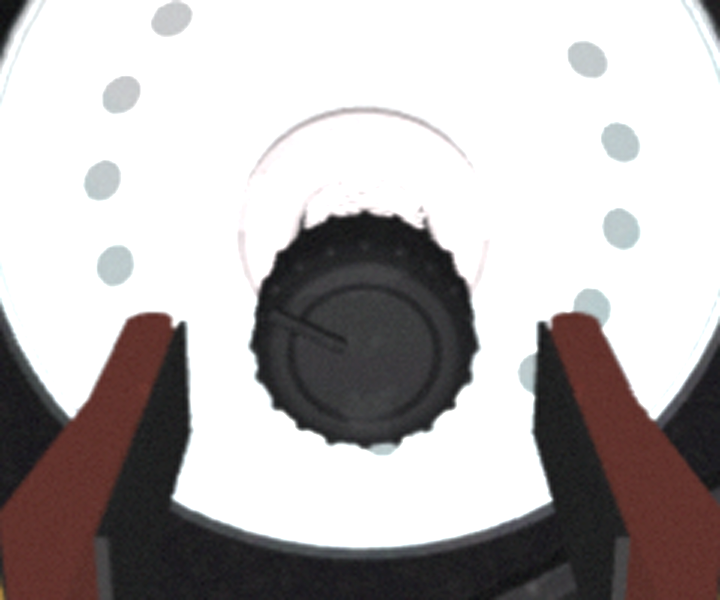

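View pics/sk3.png

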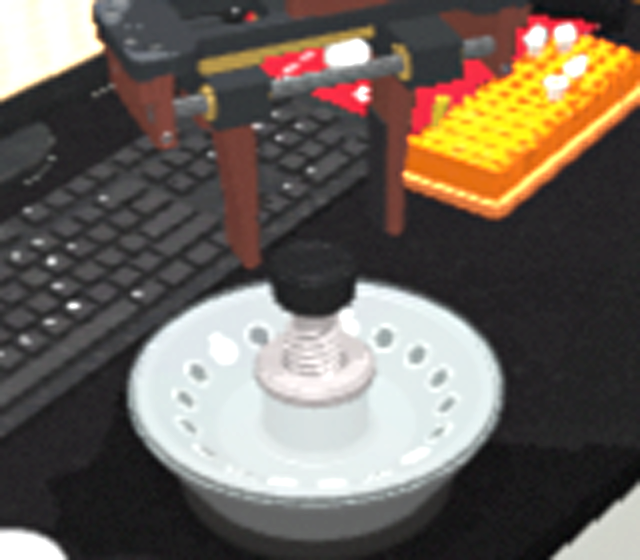

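In the wrist view the pads still look nearer the camera than the knob. I'll settle it physically: if the pads go narrower than 40 mm here, they are above the knob.

```bash
python3 -m pendant '[{"turn":[0,0,0],"dp":[0,0,0],"claw":0.040},{"turn":[0,0,0],"dp":[0,0,0],"claw":0.036},{"turn":[0,0,0],"dp":[0,0,0],"claw":0.036}]'
python3 - <<'E'
from h import *
for n in ['scene','wrist']: d=grab(n,n+'4.png')
im=d['pixels']; cv2.imwrite('pics/wk4.png',cv2.convertScaleAbs(cv2.resize(im[170:370,200:440],None,fx=3,fy=3,interpolation=cv2.INTER_CUBIC),alpha=1.5))
o=ctrl.get_obs(); print(o['t'],o['ee_pos'],o['ft_force'],o['moment'],o['width'])
E
```

```text
t: 2.95
ee_pos: [459.2, 277.2, 97.0]
orientation: [-0.694, -3.064, 0.0]
ft_force: [0.8, -1.3, 0.4]
width: 36.4
3.05 [459.12645903 277.19077449  96.92893284] [ 0.00442294 -0.02775034  0.01459799] [ 0.00140191 -0.03144892 -0.01707135] 36.19612445643366
```

View pics/wk4.png

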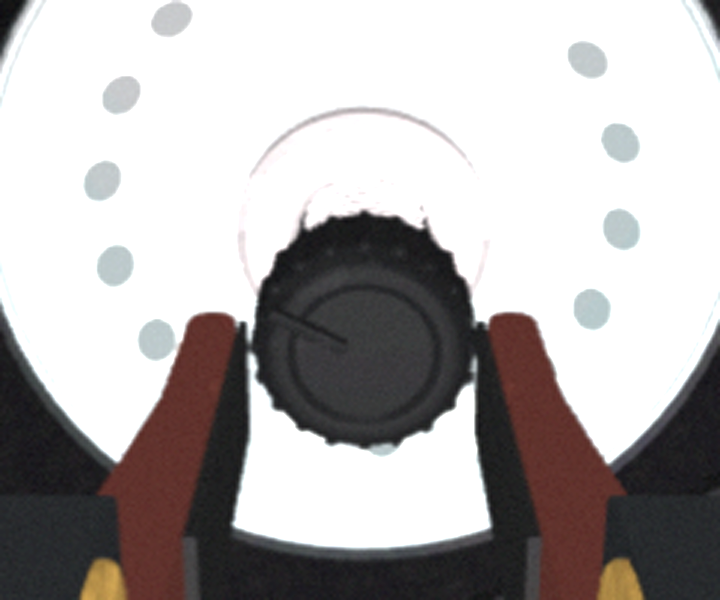

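The jaw closed to 36 mm with no force, so the fingers are above the knob. The true tips sit about 41 mm higher than the reported TCP. I'll open, descend 39 mm and check.

```bash
python3 -m pendant '[{"turn":[0,0,0],"dp":[0,0,0],"claw":0.075},{"turn":[0,0,0],"dp":[0,0,0],"claw":0.075},{"turn":[0,0,0],"dp":[0,0,0],"claw":0.075},{"turn":[0,0,0],"dp":[0,0,-0.010],"claw":0.075},{"turn":[0,0,0],"dp":[0,0,-0.020],"claw":0.075},{"turn":[0,0,0],"dp":[0,0,-0.030],"claw":0.075},{"turn":[0,0,0],"dp":[0,0,-0.039],"claw":0.075},{"turn":[0,0,0],"dp":[0,0,-0.039],"claw":0.050}]'
python3 -m pendant '[{"turn":[0,0,0],"dp":[0,0,0],"claw":0.050},{"turn":[0,0,0],"dp":[0,0,0],"claw":0.050}]'
python3 - <<'E'
from h import *
for n in ['scene','wrist']: d=grab(n,n+'5.png')
im=d['pixels']; cv2.imwrite('pics/wk5.png',cv2.convertScaleAbs(cv2.resize(im[170:370,200:440],None,fx=3,fy=3,interpolation=cv2.INTER_CUBIC),alpha=1.5))
s=load('scene5.png')['pixels'];cv2.imwrite('pics/sk5.png',cv2.convertScaleAbs(cv2.resize(s[180:320,240:400],None,fx=4,fy=4,interpolation=cv2.INTER_CUBIC),alpha=1.5))
o=ctrl.get_obs(); print(o['t'],o['ee_pos'],o['ft_force'],o['moment'],o['width'])
E
```

```text
t: 3.85
ee_pos: [458.1, 276.6, 56.2]
orientation: [-0.694, -3.062, 0.003]
ft_force: [0.4, 0.4, -0.3]
width: 70.3
t: 4.05
ee_pos: [459.4, 277.4, 58.2]
orientation: [0.694, 3.064, 0.0]
ft_force: [-0.2, -0.6, 0.4]
width: 54.0
4.15 [459.47515166 277.38278358  58.38358976] [ 0.74579213 -0.5503613  -0.86079988] [ 0.01123431  0.01385914 -0.01894284] 50.20925258345866
```

View pics/wk5.png

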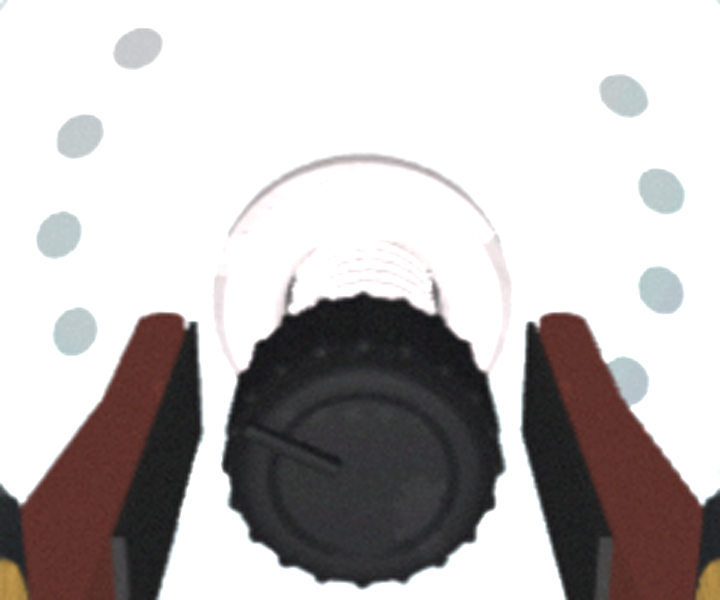

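View pics/sk5.png

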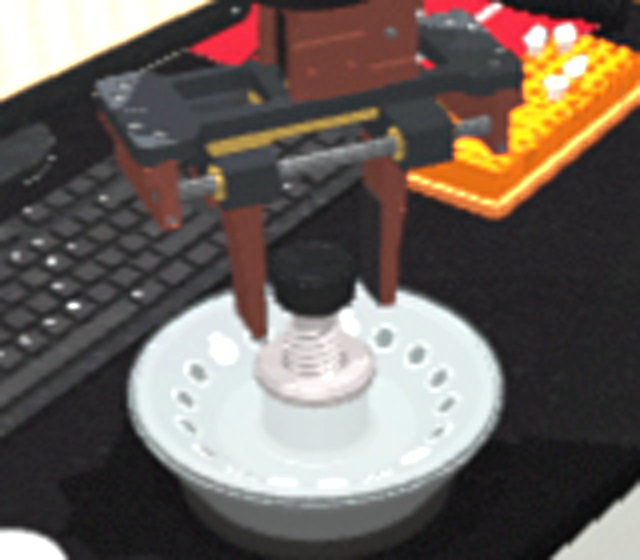

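```bash
python3 - <<'E'
from h import *
s=load('scene5.png');w=load('wrist5.png')
def tri(obs):
    A=np.zeros((3,3));b=np.zeros(3);rs=[]
    for d,(u,v) in obs:
        o,x=ray(d,u,v);P=np.eye(3)-np.outer(x,x);A+=P;b+=P@o;rs.append((o,P))
    p=np.linalg.solve(A,b);return p,[np.linalg.norm(P@(p-o)).round(2) for o,P in rs]
T=np.array([459.3,277.3,58.2])
M=np.array([[-.903,.429,0],[.429,.903,0],[0,0,-1]])
Z=lambda x,y:(200+x/3,170+y/3)
for z in (94,98,102):
  for u,v in [(195,322),(530,322),(200,435),(522,435)]: print(z,(u,v),(M.T@(plane(w,*Z(u,v),z)-T)).round(1))
print('knob top', (M.T@(plane(w,*Z(364,468),126)-T)).round(1))
for n,a,b in [('+y',(240+258/4,180+340/4),Z(565,318)),('-y',(240+387/4,180+303/4),Z(163,318))]:
    p,r=tri([(s,a),(w,b)]); print(n,p,r,'tool frame',M.T@(p-T))
E
```

```text
94 (195, 322) [  6.8 -25.1 -35.8]
94 (530, 322) [  6.6  29.  -35.8]
94 (200, 435) [-13.8 -25.2 -35.8]
94 (522, 435) [-13.9  28.5 -35.8]
98 (195, 322) [  8.6 -24.5 -39.8]
98 (530, 322) [  8.4  28.4 -39.8]
98 (200, 435) [-11.5 -24.6 -39.8]
98 (522, 435) [-11.6  27.9 -39.8]
102 (195, 322) [ 10.4 -23.8 -43.8]
102 (530, 322) [ 10.2  27.7 -43.8]
102 (200, 435) [ -9.2 -23.9 -43.8]
102 (522, 435) [ -9.3  27.2 -43.8]
knob top [ -0.5   2.1 -67.8]
+y [464.70862269 311.17511683  96.93979314] [np.float64(1.41), np.float64(1.41)] tool frame [  9.64843883  32.90952963 -38.73979314]
-y [436.46433599 254.43493851  99.96273304] [np.float64(1.51), np.float64(1.51)] tool frame [ 10.81149322 -30.44365039 -41.76273304]
```

The pads now straddle the knob, with tips at z≈99 to 101 and centred to about 0.5 mm. I'll close.

```bash
python3 -m pendant '[{"turn":[0,0,0],"dp":[0,0,0],"claw":0.030},{"turn":[0,0,0],"dp":[0,0,0],"claw":0.030},{"turn":[0,0,0],"dp":[0,0,0],"claw":0.030},{"turn":[0,0,0],"dp":[0,0,0],"claw":0.030}]'
python3 - <<'E'
from h import *
d=grab('wrist','wrist6.png')
im=d['pixels']; cv2.imwrite('pics/wk6.png',cv2.convertScaleAbs(cv2.resize(im[170:370,200:440],None,fx=3,fy=3,interpolation=cv2.INTER_CUBIC),alpha=1.5))
o=ctrl.get_obs(); print(o['t'],o['ee_pos'],o['ft_force'],o['moment'],o['width'],o['qpos'])
E
```

```text
t: 4.55
ee_pos: [459.3, 277.2, 58.2]
orientation: [0.694, 3.064, 0.0]
ft_force: [-0.3, 0.3, 2.1]
width: 39.4
4.6 [459.29811163 277.26544632  58.15642719] [-0.53271665 -0.43026384  2.08542308] [-0.07039256 -0.02265006 -0.02557631] 39.66081231252437 [ 5.20956478e-01  4.77280896e-01  1.90505793e+00 -5.34728284e-05
  7.58918389e-01 -6.04017820e-01]
```

View pics/wk6.png

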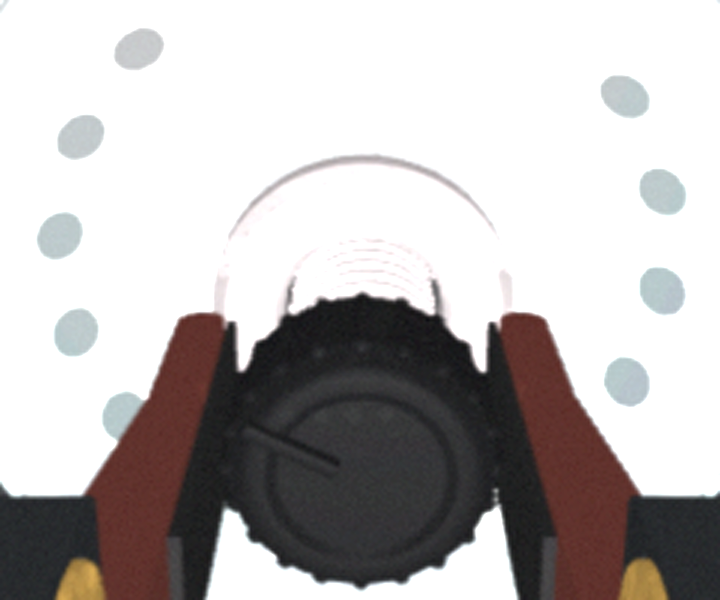

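```bash
python3 -m pendant '[{"turn":[0,0,0.05],"dp":[0,0,0.00012],"claw":0.030},{"turn":[0,0,0.10],"dp":[0,0,0.00024],"claw":0.030},{"turn":[0,0,0.15],"dp":[0,0,0.00036],"claw":0.030},{"turn":[0,0,0.20],"dp":[0,0,0.00048],"claw":0.030},{"turn":[0,0,0.20],"dp":[0,0,0.00048],"claw":0.030},{"turn":[0,0,0.20],"dp":[0,0,0.00048],"claw":0.030}]'
python3 - <<'E'
from h import *
o=ctrl.get_obs(); print(o['t'],o['ee_pos'],o['ft_force'],o['moment'],o['width'],o['qpos'][5])
E
```

```text
t: 5.2
ee_pos: [459.3, 277.3, 58.6]
orientation: [0.387, 3.117, 0.0]
ft_force: [0.3, 0.4, 2.8]
width: 39.3
5.2 [459.28498209 277.27634272  58.58231724] [0.2872658  0.40326427 2.83366503] [0.01437365 0.0440939  0.03346465] 39.34084761011251 -0.8026906709737567
```

```bash
python3 -m pendant '[{"turn":[0,0,0.05],"dp":[0,0,0.00012],"claw":0.030},{"turn":[0,0,0.10],"dp":[0,0,0.00024],"claw":0.030},{"turn":[0,0,0.15],"dp":[0,0,0.00036],"claw":0.030},{"turn":[0,0,0.20],"dp":[0,0,0.00048],"claw":0.030},{"turn":[0,0,0.25],"dp":[0,0,0.0006],"claw":0.030},{"turn":[0,0,0.30],"dp":[0,0,0.00072],"claw":0.030},{"turn":[0,0,0.30],"dp":[0,0,0.00072],"claw":0.030}]'
python3 -m pendant '[{"turn":[0,0,0.05],"dp":[0,0,0.00012],"claw":0.030},{"turn":[0,0,0.05],"dp":[0,0,0.00012],"claw":0.030}]'
python3 -m pendant '[{"turn":[0,0,0.05],"dp":[0,0,0.00012],"claw":0.030},{"turn":[0,0,0.05],"dp":[0,0,0.00012],"claw":0.030}]'
```

```text
t: 5.9
ee_pos: [459.3, 277.3, 59.3]
orientation: [-0.084, 3.14, 0.0]
ft_force: [0.3, 0.1, 2.3]
width: 39.1
t: 6.1
ee_pos: [459.3, 277.3, 59.4]
orientation: [-0.161, 3.137, 0.0]
ft_force: [-0.0, -0.3, 2.7]
width: 39.5
t: 6.3
ee_pos: [459.3, 277.3, 59.5]
orientation: [-0.239, 3.132, 0.0]
ft_force: [0.9, 0.1, 2.2]
width: 39.4
```

```bash
python3 -m pendant '[{"turn":[0,0,0.05],"dp":[0,0,0.00012],"claw":0.030},{"turn":[0,0,0.10],"dp":[0,0,0.00024],"claw":0.030},{"turn":[0,0,0.10],"dp":[0,0,0.00024],"claw":0.030}]'
python3 -m pendant '[{"turn":[0,0,0.05],"dp":[0,0,0.00012],"claw":0.030},{"turn":[0,0,0.10],"dp":[0,0,0.00024],"claw":0.030},{"turn":[0,0,0.10],"dp":[0,0,0.00024],"claw":0.030}]'
```

```text
t: 6.6
ee_pos: [459.3, 277.3, 59.7]
orientation: [-0.395, 3.116, 0.0]
ft_force: [-0.2, -0.2, 1.5]
width: 39.5
t: 6.9
ee_pos: [459.3, 277.2, 60.0]
orientation: [-0.55, 3.093, 0.0]
ft_force: [-0.4, -0.5, 2.7]
width: 39.5
```

```bash
python3 - <<'E'
from h import *
o=ctrl.get_obs(); print(o['t'],o['ee_pos'],o['ft_force'],o['moment'],o['width'],o['qpos'][5])
E
```

```text
6.9 [459.27046903 277.23099331  59.99575143] [-0.39139488 -0.47613342  2.70395756] [-0.03472076 -0.09060811 -0.008463  ] 39.51299258389851 -1.401651351375457
```

```bash
python3 -m pendant '[{"turn":[0,0,0.05],"dp":[0,0,0.00012],"claw":0.030},{"turn":[0,0,0.10],"dp":[0,0,0.00024],"claw":0.030},{"turn":[0,0,0.10],"dp":[0,0,0.00024],"claw":0.030}]'
python3 -m pendant '[{"turn":[0,0,0.05],"dp":[0,0,0.00012],"claw":0.030},{"turn":[0,0,0.10],"dp":[0,0,0.00024],"claw":0.030},{"turn":[0,0,0.10],"dp":[0,0,0.00024],"claw":0.030}]'
```

```text
t: 7.2
ee_pos: [459.3, 277.2, 60.2]
orientation: [-0.704, 3.062, -0.0]
ft_force: [0.6, 0.0, 1.9]
width: 39.8
t: 7.5
ee_pos: [459.4, 277.1, 60.4]
orientation: [-0.856, 3.022, -0.0]
ft_force: [1.9, -1.5, 2.7]
width: 39.2
```

```bash
python3 -m pendant '[{"turn":[0,0,0.05],"dp":[0,0,0.00012],"claw":0.030},{"turn":[0,0,0.10],"dp":[0,0,0.00024],"claw":0.030},{"turn":[0,0,0.10],"dp":[0,0,0.00024],"claw":0.030}]'
python3 -m pendant '[{"turn":[0,0,0.05],"dp":[0,0,0.00012],"claw":0.030},{"turn":[0,0,0.10],"dp":[0,0,0.00024],"claw":0.030},{"turn":[0,0,0.10],"dp":[0,0,0.00024],"claw":0.030}]'
```

```text
t: 7.8
ee_pos: [459.4, 277.2, 60.6]
orientation: [-1.005, 2.976, -0.0]
ft_force: [2.1, -2.0, 1.7]
width: 39.4
t: 8.1
ee_pos: [459.4, 277.1, 60.9]
orientation: [-1.153, 2.922, -0.0]
ft_force: [3.0, -2.7, 1.4]
width: 39.4
```

```bash
python3 -m pendant '[{"turn":[0,0,0.05],"dp":[0.0004,-0.0004,0.0001],"claw":0.030},{"turn":[0,0,0.10],"dp":[0.0006,-0.0006,0.0002],"claw":0.030},{"turn":[0,0,0.10],"dp":[0.0006,-0.0006,0.0002],"claw":0.030}]'
python3 - <<'E'
from h import *
d=grab('wrist','wrist7.png')
im=d['pixels']; cv2.imwrite('pics/wk7.png',cv2.convertScaleAbs(cv2.resize(im[170:370,200:440],None,fx=3,fy=3,interpolation=cv2.INTER_CUBIC),alpha=1.5))
o=ctrl.get_obs(); print(o['t'],o['ee_pos'],o['ft_force'],o['moment'],o['width'],o['qpos'][5])
E
```

```text
t: 8.4
ee_pos: [459.7, 276.7, 61.1]
orientation: [-1.297, 2.861, 0.0]
ft_force: [0.6, -0.9, 2.3]
width: 39.8
8.45 [459.68113049 276.74190292  61.09590386] [ 0.90350268 -0.95486999  1.95699658] [-0.08642192 -0.19201255  0.01444363] 39.573795679035804 -1.9019517083667312
```

View pics/wk7.png

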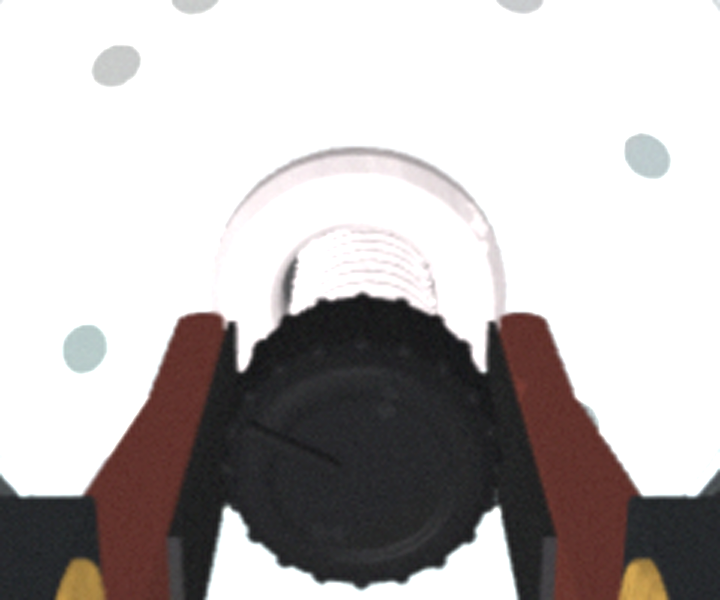

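```bash
python3 -m pendant '[{"turn":[0,0,0.05],"dp":[0.0003,-0.0003,0.00012],"claw":0.030},{"turn":[0,0,0.05],"dp":[0.0003,-0.0003,0.00012],"claw":0.030}]'
python3 -m pendant '[{"turn":[0,0,0.05],"dp":[0.0002,-0.0002,0.0001],"claw":0.030},{"turn":[0,0,0.05],"dp":[0.0002,-0.0002,0.0001],"claw":0.030}]'
```

```text
t: 8.65
ee_pos: [459.8, 276.5, 61.2]
orientation: [1.369, -2.827, -0.001]
ft_force: [-0.1, 0.2, 2.2]
width: 39.5
t: 8.85
ee_pos: [460.0, 276.3, 61.2]
orientation: [1.439, -2.792, -0.001]
ft_force: [-0.3, 1.0, 2.8]
width: 39.3
```

```bash
python3 -m pendant '[{"turn":[0,0,0.05],"dp":[0,0,0.00012],"claw":0.030},{"turn":[0,0,0.05],"dp":[0,0,0.00012],"claw":0.030}]'
python3 -m pendant '[{"turn":[0,0,0.05],"dp":[0,0,0.00012],"claw":0.030},{"turn":[0,0,0.05],"dp":[0,0,0.00012],"claw":0.030}]'
python3 -m pendant '[{"turn":[0,0,0.05],"dp":[0,0,0.00012],"claw":0.030},{"turn":[0,0,0.05],"dp":[0,0,0.00012],"claw":0.030}]'
```

```text
t: 9.05
ee_pos: [460.0, 276.2, 61.3]
orientation: [1.509, -2.755, -0.0]
ft_force: [-0.2, 1.6, 1.1]
width: 39.7
t: 9.25
ee_pos: [459.9, 276.0, 61.3]
orientation: [1.577, -2.716, 0.0]
ft_force: [-0.3, 0.7, 0.1]
width: 39.0
t: 9.45
ee_pos: [459.8, 275.8, 61.3]
orientation: [1.644, -2.676, 0.0]
ft_force: [0.8, 0.4, -1.0]
width: 38.9
```

```bash
python3 - <<'E'
from h import *
for n in ['scene','wrist']: d=grab(n,n+'8.png')
im=d['pixels']; cv2.imwrite('pics/wk8.png',cv2.convertScaleAbs(cv2.resize(im[170:370,200:440],None,fx=3,fy=3,interpolation=cv2.INTER_CUBIC),alpha=1.5))
for i in range(3):
  o=ctrl.get_obs(); print(o['t'],o['ee_pos'],o['ft_force'],o['moment'],o['width'],o['qpos'])
s=load('scene8.png')['pixels'];cv2.imwrite('pics/sk8.png',cv2.convertScaleAbs(cv2.resize(s[180:320,240:400],None,fx=4,fy=4,interpolation=cv2.INTER_CUBIC),alpha=1.5))
E
```

```text
9.55 [459.82122532 275.79959948  61.31627668] [-0.57611523 -0.12813999 -1.94518176] [0.05593495 0.06534955 0.02787324] 39.2910400698015 [ 5.18126941e-01  4.72237007e-01  1.90342864e+00 -1.14508082e-04
  7.66960184e-01 -2.15383244e+00]
9.55 [459.82122532 275.79959948  61.31627668] [-0.57611523 -0.12813999 -1.94518176] [0.05593495 0.06534955 0.02787324] 39.2910400698015 [ 5.18126941e-01  4.72237007e-01  1.90342864e+00 -1.14508082e-04
  7.66960184e-01 -2.15383244e+00]
9.55 [459.82122532 275.79959948  61.31627668] [-0.57611523 -0.12813999 -1.94518176] [0.05593495 0.06534955 0.02787324] 39.2910400698015 [ 5.18126941e-01  4.72237007e-01  1.90342864e+00 -1.14508082e-04
  7.66960184e-01 -2.15383244e+00]
```

View pics/wk8.png

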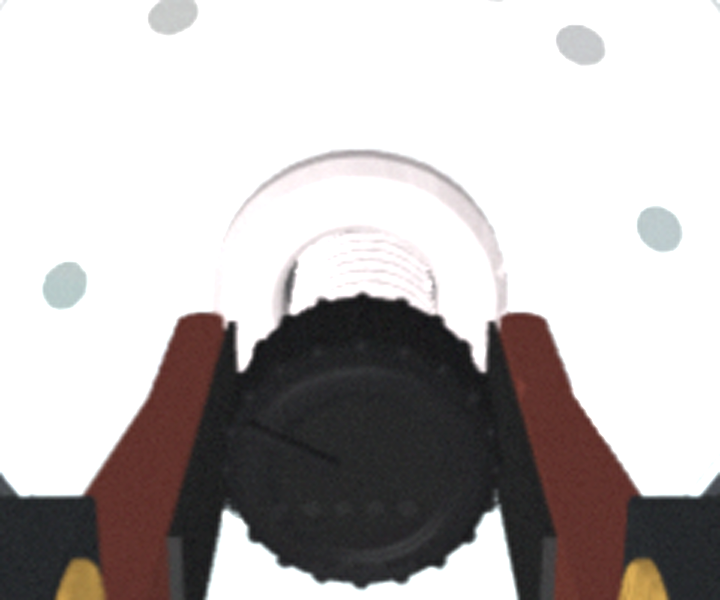

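View pics/sk8.png

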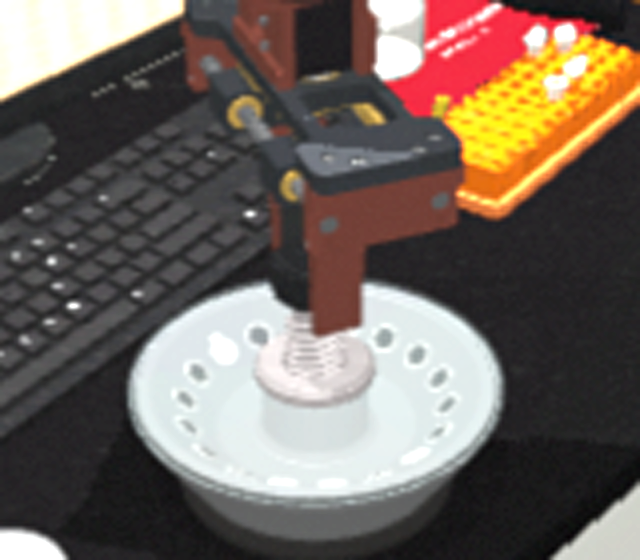

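```bash
python3 -m pendant '[{"turn":[0,0,0.05],"dp":[0,0,0],"claw":0.030},{"turn":[0,0,0.05],"dp":[0,0,0],"claw":0.030}]'
python3 -m pendant '[{"turn":[0,0,0],"dp":[0,0,-0.0003],"claw":0.030},{"turn":[0,0,0],"dp":[0,0,-0.0006],"claw":0.030},{"turn":[0,0,0],"dp":[0,0,-0.0006],"claw":0.030}]'
python3 -m pendant '[{"turn":[0,0,0],"dp":[0,0,-0.0003],"claw":0.030},{"turn":[0,0,0],"dp":[0,0,-0.0006],"claw":0.030},{"turn":[0,0,0],"dp":[0,0,-0.0006],"claw":0.030}]'
```

```text
t: 9.75
ee_pos: [460.0, 276.0, 61.5]
orientation: [1.712, -2.634, -0.0]
ft_force: [0.1, 0.4, -0.5]
width: 39.4
t: 10.05
ee_pos: [460.2, 276.0, 60.9]
orientation: [1.713, -2.633, 0.0]
ft_force: [-0.3, 0.1, -1.3]
width: 39.5
t: 10.35
ee_pos: [460.2, 276.1, 60.4]
orientation: [1.714, -2.633, 0.0]
ft_force: [0.3, -0.4, -2.0]
width: 39.5
```

It moves down freely, so it has dropped off the thread start after about 1.5 to 1.6 rad of backward turn. I'll lower it gently onto the next start.

```bash
python3 -m pendant '[{"turn":[0,0,0],"dp":[0,0,-0.0006],"claw":0.030},{"turn":[0,0,0],"dp":[0,0,-0.0012],"claw":0.030},{"turn":[0,0,0],"dp":[0,0,-0.0018],"claw":0.030},{"turn":[0,0,0],"dp":[0,0,-0.0024],"claw":0.030},{"turn":[0,0,0],"dp":[0,0,-0.0024],"claw":0.030}]'
python3 -m pendant '[{"turn":[0,0,0],"dp":[0,0,-0.0003],"claw":0.030},{"turn":[0,0,0],"dp":[0,0,-0.0003],"claw":0.030}]'
python3 -m pendant '[{"turn":[0,0,0],"dp":[0,0,-0.0003],"claw":0.030},{"turn":[0,0,0],"dp":[0,0,-0.0003],"claw":0.030}]'
```

```text
t: 10.85
ee_pos: [460.2, 276.1, 57.9]
orientation: [1.714, -2.633, -0.0]
ft_force: [-0.6, 0.5, -0.6]
width: 39.5
t: 11.05
ee_pos: [460.2, 276.1, 57.7]
orientation: [1.714, -2.633, 0.0]
ft_force: [0.1, -0.3, -1.6]
width: 39.1
t: 11.25
ee_pos: [460.3, 276.1, 57.4]
orientation: [-1.714, 2.633, -0.0]
ft_force: [-0.1, 0.1, -1.3]
width: 39.4
```

```bash
python3 -m pendant '[{"turn":[0,0,0],"dp":[0,0,-0.0003],"claw":0.030},{"turn":[0,0,0],"dp":[0,0,-0.0003],"claw":0.030}]'
python3 -m pendant '[{"turn":[0,0,0],"dp":[0,0,-0.0003],"claw":0.030},{"turn":[0,0,0],"dp":[0,0,-0.0003],"claw":0.030}]'
python3 -m pendant '[{"turn":[0,0,0],"dp":[0,0,-0.0002],"claw":0.030},{"turn":[0,0,0],"dp":[0,0,-0.0002],"claw":0.030}]'
```

```text
t: 11.45
ee_pos: [460.3, 276.2, 57.2]
orientation: [-1.714, 2.633, 0.0]
ft_force: [-1.0, -0.1, -0.1]
width: 39.7
t: 11.65
ee_pos: [460.4, 276.2, 57.0]
orientation: [-1.714, 2.633, 0.0]
ft_force: [-0.1, 0.8, 0.9]
width: 39.4
t: 11.85
ee_pos: [460.4, 276.2, 56.8]
orientation: [-1.714, 2.633, 0.0]
ft_force: [-0.6, 0.3, 3.0]
width: 39.2
```

Contact at about z 57.0, a drop of 4.9 mm when allowing for the extra turn past the drop. This matches the 5 mm expected. Next I'll work out the small orbit correction for the forward turn.

```bash
python3 - <<'E'
import numpy as np
A=np.array([460.36,277.3]);e=np.array([1.2,.1])
T=lambda t:A-np.array([[np.cos(t),-np.sin(t)],[np.sin(t),np.cos(t)]])@e
T0=T(1.6)
for k in range(0,18):
    t=1.6-.2*k; print(round(.2*k,2),(T(t)-T0).round(2),'dz',round(-2.387*.2*k,2))
E
```

```text
0.0 [0. 0.] dz -0.0
0.2 [-0.24 -0.  ] dz -0.48
0.4 [-0.48  0.04] dz -0.95
0.6 [-0.7   0.13] dz -1.43
0.8 [-0.9   0.27] dz -1.91
1.0 [-1.07  0.44] dz -2.39
1.2 [-1.2   0.64] dz -2.86
1.4 [-1.29  0.86] dz -3.34
1.6 [-1.33  1.1 ] dz -3.82
1.8 [-1.33  1.34] dz -4.3
2.0 [-1.28  1.57] dz -4.77
2.2 [-1.18  1.79] dz -5.25
2.4 [-1.04  1.99] dz -5.73
2.6 [-0.87  2.15] dz -6.21
2.8 [-0.66  2.28] dz -6.68
3.0 [-0.44  2.36] dz -7.16
3.2 [-0.2  2.4] dz -7.64
3.4 [0.04 2.39] dz -8.12
```

```bash
python3 -m pendant '[{"turn":[0,0,-0.05],"dp":[0,0,-0.00012],"claw":0.030},{"turn":[0,0,-0.1],"dp":[-0.0001,0,-0.00024],"claw":0.030},{"turn":[0,0,-0.15],"dp":[-0.0002,0,-0.00036],"claw":0.030},{"turn":[0,0,-0.2],"dp":[-0.0002,0,-0.00048],"claw":0.030},{"turn":[0,0,-0.2],"dp":[-0.0002,0,-0.00048],"claw":0.030}]'
```

```text
t: 12.35
ee_pos: [460.3, 276.4, 56.4]
orientation: [-1.442, 2.79, 0.0]
ft_force: [-1.6, 0.6, 3.1]
width: 39.3
```

```bash
python3 -m pendant '[{"turn":[0,0,-0.1],"dp":[-0.0002,0,-0.00022],"claw":0.030},{"turn":[0,0,-0.2],"dp":[-0.0003,0,-0.00046],"claw":0.030},{"turn":[0,0,-0.3],"dp":[-0.0004,0.0001,-0.0007],"claw":0.030},{"turn":[0,0,-0.4],"dp":[-0.0005,0.0001,-0.00095],"claw":0.030},{"turn":[0,0,-0.5],"dp":[-0.0006,0.0002,-0.00118],"claw":0.030},{"turn":[0,0,-0.6],"dp":[-0.0007,0.0003,-0.0014],"claw":0.030},{"turn":[0,0,-0.6],"dp":[-0.0007,0.0003,-0.0014],"claw":0.030}]'
```

```text
t: 13.05
ee_pos: [459.8, 276.7, 54.9]
orientation: [-0.554, 3.091, 0.0]
ft_force: [-0.2, 1.2, 2.1]
width: 39.4
```

```bash
python3 -m pendant '[{"turn":[0,0,-0.1],"dp":[-0.0001,0.0001,-0.00024],"claw":0.030},{"turn":[0,0,-0.2],"dp":[-0.0002,0.0002,-0.00048],"claw":0.030},{"turn":[0,0,-0.3],"dp":[-0.0002,0.0003,-0.00072],"claw":0.030},{"turn":[0,0,-0.4],"dp":[-0.0003,0.0004,-0.00095],"claw":0.030},{"turn":[0,0,-0.5],"dp":[-0.0003,0.0005,-0.00119],"claw":0.030},{"turn":[0,0,-0.6],"dp":[-0.0004,0.0006,-0.00143],"claw":0.030},{"turn":[0,0,-0.6],"dp":[-0.0004,0.0006,-0.00143],"claw":0.030}]'
```

```text
t: 13.75
ee_pos: [459.5, 277.2, 53.5]
orientation: [0.381, 3.117, 0.001]
ft_force: [1.2, 0.2, 2.6]
width: 39.5
```

```bash
python3 -m pendant '[{"turn":[0,0,-0.1],"dp":[0,0.0001,-0.00024],"claw":0.030},{"turn":[0,0,-0.2],"dp":[0,0.0002,-0.00048],"claw":0.030},{"turn":[0,0,-0.3],"dp":[0.0001,0.0003,-0.00072],"claw":0.030},{"turn":[0,0,-0.4],"dp":[0.0001,0.0005,-0.00095],"claw":0.030},{"turn":[0,0,-0.5],"dp":[0.0001,0.0006,-0.00119],"claw":0.030},{"turn":[0,0,-0.6],"dp":[0.0002,0.0007,-0.00143],"claw":0.030},{"turn":[0,0,-0.6],"dp":[0.0002,0.0007,-0.00143],"claw":0.030}]'
python3 - <<'E'
from h import *
d=grab('wrist','wrist9.png')
im=d['pixels']; cv2.imwrite('pics/wk9.png',cv2.convertScaleAbs(cv2.resize(im[170:370,200:440],None,fx=3,fy=3,interpolation=cv2.INTER_CUBIC),alpha=1.5))
o=ctrl.get_obs(); print(o['t'],o['ee_pos'],o['ft_force'],o['moment'],o['width'],o['qpos'][5])
E
```

```text
t: 14.45
ee_pos: [459.0, 277.2, 51.9]
orientation: [-1.284, -2.867, 0.001]
ft_force: [0.4, -1.8, 3.5]
width: 39.2
14.5 [458.95976581 277.30555475  51.90031095] [ 0.06770024 -2.05075524  3.97382029] [-0.51990961  0.07412094 -0.04053608] 39.59997012496873 -0.20884242905004646
```

View pics/wk9.png

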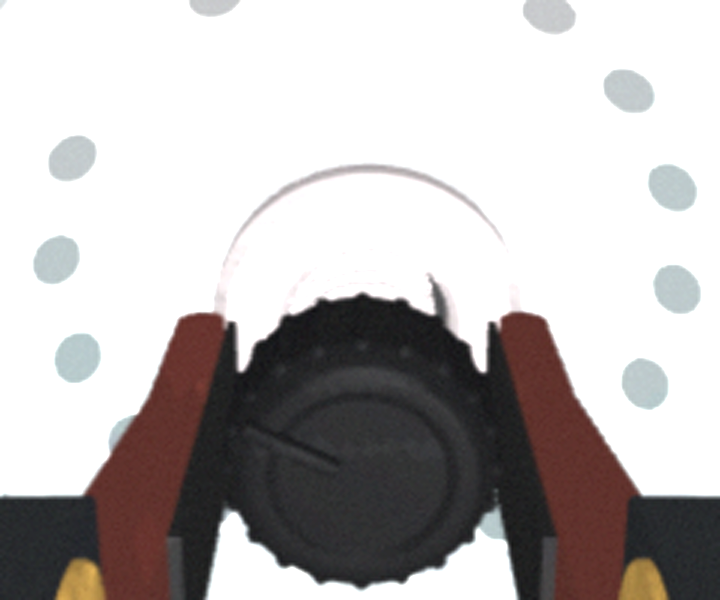

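```bash
python3 -m pendant '[{"turn":[0,0,-0.1],"dp":[0,-0.0003,-0.00014],"claw":0.030},{"turn":[0,0,-0.2],"dp":[0,-0.0005,-0.00036],"claw":0.030},{"turn":[0,0,-0.3],"dp":[0,-0.0005,-0.0006],"claw":0.030},{"turn":[0,0,-0.4],"dp":[0,-0.0005,-0.00085],"claw":0.030},{"turn":[0,0,-0.4],"dp":[0,-0.0005,-0.00085],"claw":0.030}]'

```

```text
t: 15.0
ee_pos: [459.7, 277.5, 51.2]
orientation: [1.828, 2.554, 0.002]
ft_force: [0.8, 0.5, 1.7]
width: 39.5
```

```bash
python3 -m pendant '[{"turn":[0,0,-0.1],"dp":[0.0001,0,-0.00024],"claw":0.030},{"turn":[0,0,-0.2],"dp":[0.0002,0.0001,-0.00048],"claw":0.030},{"turn":[0,0,-0.3],"dp":[0.0003,0.0001,-0.00072],"claw":0.030},{"turn":[0,0,-0.4],"dp":[0.0004,0.0002,-0.00095],"claw":0.030},{"turn":[0,0,-0.4],"dp":[0.0004,0.0002,-0.00095],"claw":0.030}]'

```

```text
t: 15.5
ee_pos: [460.0, 277.7, 50.2]
orientation: [2.298, 2.141, 0.001]
ft_force: [0.2, -0.4, 3.2]
width: 39.6
```

```bash
python3 -m pendant '[{"turn":[0,0,-0.1],"dp":[0.0001,0,-0.00022],"claw":0.030},{"turn":[0,0,-0.2],"dp":[0.0001,0,-0.00046],"claw":0.030},{"turn":[0,0,-0.3],"dp":[0.0002,0,-0.0007],"claw":0.030},{"turn":[0,0,-0.4],"dp":[0.0003,0,-0.00093],"claw":0.030},{"turn":[0,0,-0.4],"dp":[0.0003,0,-0.00093],"claw":0.030}]'
python3 - <<'E'
from h import *
o=ctrl.get_obs(); print(o['t'],o['ee_pos'],o['ft_force'],o['moment'],o['width'],o['qpos'][5])
E

```

```text
t: 16.0
ee_pos: [460.2, 277.6, 49.2]
orientation: [-2.678, -1.643, -0.001]
ft_force: [1.5, -0.3, 1.7]
width: 39.2
16.0 [460.20738172 277.60175731  49.23168618] [ 1.5136191  -0.29948788  1.68417917] [ 0.04073606 -0.32950379  0.00135699] 39.15134912129374 0.9908046222083797
```

Forward 3.2 rad so far, with low forces. The wrist joint needs a regrasp: open, turn the jaws back 3.15 rad, then re-grip.

```bash
python3 -m pendant '[{"turn":[0,0,0],"dp":[0,0,0],"claw":0.070},{"turn":[0,0,0],"dp":[0,0,0],"claw":0.070},{"turn":[0,0,0],"dp":[0,0,0],"claw":0.070},{"turn":[0,0,0],"dp":[0,0,0],"claw":0.070}]'
python3 - <<'E'
from h import *
for n in ['scene','wrist']: d=grab(n,n+'10.png')
im=d['pixels']; cv2.imwrite('pics/wk10.png',cv2.convertScaleAbs(cv2.resize(im[170:370,200:440],None,fx=3,fy=3,interpolation=cv2.INTER_CUBIC),alpha=1.5))
o=ctrl.get_obs(); print(o['t'],o['ee_pos'],o['ft_force'],o['moment'],o['width'],o['qpos'][5])
E
```

```text
t: 16.4
ee_pos: [459.4, 277.3, 48.9]
orientation: [-2.68, -1.638, 0.001]
ft_force: [0.2, 0.6, -0.2]
width: 67.6
16.5 [459.64179525 277.36853371  49.04256016] [-0.04815035  0.85308831 -0.25183169] [-0.10550769  0.07439285 -0.06805838] 69.51095588301098 0.9948524516562596
```

View pics/wk10.png

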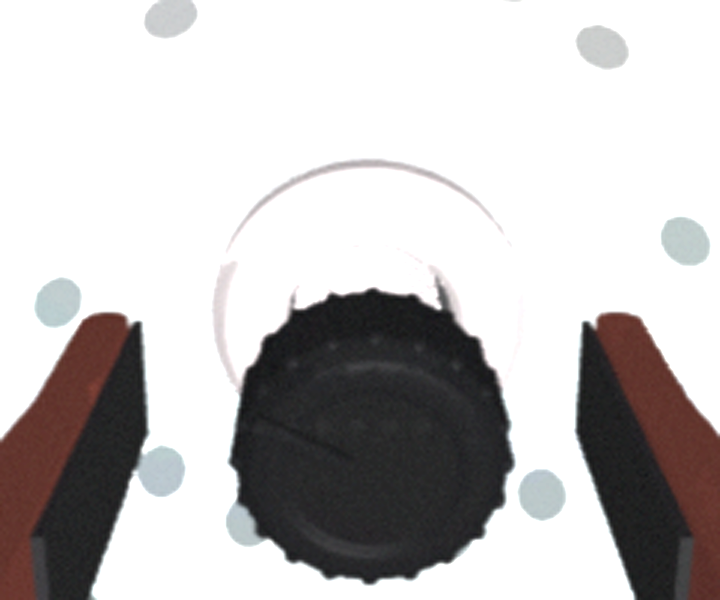

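```bash
python3 -m pendant '[{"turn":[0,0,0.14],"dp":[0.0007,-0.0006,0],"claw":0.070},{"turn":[0,0,0.28],"dp":[0.0007,-0.0006,0],"claw":0.070},{"turn":[0,0,0.42],"dp":[0.0007,-0.0006,0],"claw":0.070},{"turn":[0,0,0.56],"dp":[0.0007,-0.0006,0],"claw":0.070},{"turn":[0,0,0.7],"dp":[0.0007,-0.0006,0],"claw":0.070},{"turn":[0,0,0.84],"dp":[0.0007,-0.0006,0],"claw":0.070},{"turn":[0,0,0.98],"dp":[0.0007,-0.0006,0],"claw":0.070},{"turn":[0,0,1.05],"dp":[0.0007,-0.0006,0],"claw":0.070}]'
python3 -m pendant '[{"turn":[0,0,0.14],"dp":[0,0,0],"claw":0.070},{"turn":[0,0,0.28],"dp":[0,0,0],"claw":0.070},{"turn":[0,0,0.42],"dp":[0,0,0],"claw":0.070},{"turn":[0,0,0.56],"dp":[0,0,0],"claw":0.070},{"turn":[0,0,0.7],"dp":[0,0,0],"claw":0.070},{"turn":[0,0,0.84],"dp":[0,0,0],"claw":0.070},{"turn":[0,0,0.98],"dp":[0,0,0],"claw":0.070},{"turn":[0,0,1.05],"dp":[0,0,0],"claw":0.070}]'
python3 -m pendant '[{"turn":[0,0,0.14],"dp":[0,0,0],"claw":0.070},{"turn":[0,0,0.28],"dp":[0,0,0],"claw":0.070},{"turn":[0,0,0.42],"dp":[0,0,0],"claw":0.070},{"turn":[0,0,0.56],"dp":[0,0,0],"claw":0.070},{"turn":[0,0,0.7],"dp":[0,0,0],"claw":0.070},{"turn":[0,0,0.84],"dp":[0,0,0],"claw":0.070},{"turn":[0,0,0.98],"dp":[0,0,0],"claw":0.070},{"turn":[0,0,1.05],"dp":[0,0,0],"claw":0.070}]'
python3 -m pendant '[{"turn":[0,0,0],"dp":[0,0,0],"claw":0.050},{"turn":[0,0,0],"dp":[0,0,0],"claw":0.050},{"turn":[0,0,0],"dp":[0,0,0],"claw":0.050}]'
python3 - <<'E'
from h import *
for n in ['scene','wrist']: d=grab(n,n+'11.png')
im=d['pixels']; cv2.imwrite('pics/wk11.png',cv2.convertScaleAbs(cv2.resize(im[170:370,200:440],None,fx=3,fy=3,interpolation=cv2.INTER_CUBIC),alpha=1.5))
o=ctrl.get_obs(); print(o['t'],o['ee_pos'],o['orientation'],o['ft_force'],o['moment'],o['width'],o['qpos'][5])
E
```

```text
t: 17.3
ee_pos: [460.5, 276.8, 49.1]
orientation: [-1.493, -2.764, 0.0]
ft_force: [-0.3, -0.0, -0.6]
width: 69.7
t: 18.1
ee_pos: [460.5, 276.8, 49.1]
orientation: [0.094, -3.14, 0.0]
ft_force: [0.1, -0.3, -0.2]
width: 70.2
t: 18.9
ee_pos: [460.5, 276.8, 49.2]
orientation: [1.655, -2.67, -0.0]
ft_force: [0.4, -0.6, -0.3]
width: 70.1
t: 19.2
ee_pos: [460.5, 276.8, 49.2]
orientation: [-1.646, 2.676, -0.0]
ft_force: [-0.1, -0.3, 0.0]
width: 50.7
19.3 [460.52895064 276.79141836  49.16544692] [ 1.64657879e+00 -2.67547370e+00 -8.73587823e-06] [-0.18337061  0.05731696 -0.49287054] [ 0.08375112  0.02477266 -0.01806483] 50.08702025435611 -2.1551595008905844
```

View pics/wk11.png

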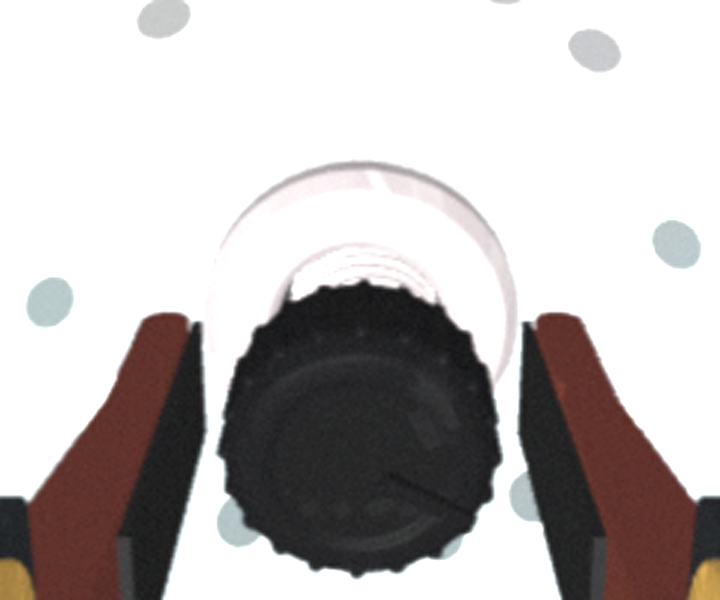

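```bash
python3 -m pendant '[{"turn":[0,0,0],"dp":[0.0001,-0.0005,0],"claw":0.030},{"turn":[0,0,0],"dp":[0.0001,-0.0005,0],"claw":0.030},{"turn":[0,0,0],"dp":[0.0001,-0.0005,0],"claw":0.030},{"turn":[0,0,0],"dp":[0.0001,-0.0005,0],"claw":0.030}]'
python3 -m pendant '[{"turn":[0,0,-0.1],"dp":[0,0,-0.00024],"claw":0.030},{"turn":[0,0,-0.2],"dp":[0,0,-0.00048],"claw":0.030},{"turn":[0,0,-0.2],"dp":[0,0,-0.00048],"claw":0.030}]'
python3 - <<'E'
from h import *
o=ctrl.get_obs(); print(o['t'],o['ee_pos'],o['ft_force'],o['moment'],o['width'],o['qpos'][5])
E
```

```text
t: 19.7
ee_pos: [460.7, 276.2, 49.2]
orientation: [-1.648, 2.675, -0.0]
ft_force: [0.4, -1.0, -0.7]
width: 39.5
t: 20.0
ee_pos: [460.6, 276.3, 48.7]
orientation: [1.371, -2.827, -0.0]
ft_force: [-0.2, 0.1, -0.4]
width: 39.2
20.0 [460.60634372 276.30109632  48.665455  ] [-0.18026142  0.07471147 -0.43228383] [ 0.05779611 -0.00802777  0.04548684] 39.18968750882441 -1.9559027498885104
```

```bash
python3 -m pendant '[{"turn":[0,0,-0.1],"dp":[0,0,-0.00034],"claw":0.030},{"turn":[0,0,-0.2],"dp":[0,0,-0.00063],"claw":0.030},{"turn":[0,0,-0.3],"dp":[0,0,-0.00087],"claw":0.030},{"turn":[0,0,-0.4],"dp":[0,0,-0.00111],"claw":0.030},{"turn":[0,0,-0.4],"dp":[0,0,-0.00111],"claw":0.030}]'
```

```text
t: 20.5
ee_pos: [460.8, 276.4, 47.7]
orientation: [-0.786, 3.041, 0.0]
ft_force: [0.9, 0.2, 0.3]
width: 39.2
```

```bash
python3 -m pendant '[{"turn":[0,0,-0.1],"dp":[0,0,-0.00034],"claw":0.030},{"turn":[0,0,-0.2],"dp":[0,0,-0.00063],"claw":0.030},{"turn":[0,0,-0.3],"dp":[0.0001,0,-0.00087],"claw":0.030},{"turn":[0,0,-0.4],"dp":[0.0001,0,-0.00111],"claw":0.030},{"turn":[0,0,-0.5],"dp":[0.0001,0,-0.00134],"claw":0.030},{"turn":[0,0,-0.6],"dp":[0.0001,0,-0.00158],"claw":0.030},{"turn":[0,0,-0.6],"dp":[0.0001,0,-0.00158],"claw":0.030}]'
```

```text
t: 21.2
ee_pos: [461.3, 276.6, 46.2]
orientation: [0.146, 3.137, 0.001]
ft_force: [0.8, 1.3, 1.7]
width: 39.4
```

```bash
python3 -m pendant '[{"turn":[0,0,-0.1],"dp":[0.0001,0.0002,-0.00024],"claw":0.030},{"turn":[0,0,-0.2],"dp":[0.0002,0.0004,-0.00048],"claw":0.030},{"turn":[0,0,-0.3],"dp":[0.0002,0.0005,-0.00072],"claw":0.030},{"turn":[0,0,-0.4],"dp":[0.0002,0.0005,-0.00095],"claw":0.030},{"turn":[0,0,-0.5],"dp":[0.0002,0.0005,-0.00119],"claw":0.030},{"turn":[0,0,-0.5],"dp":[0.0002,0.0005,-0.00119],"claw":0.030}]'
python3 - <<'E'
from h import *
o=ctrl.get_obs(); print(o['t'],o['ee_pos'],o['ft_force'],o['moment'],o['width'],o['qpos'][5])
E
```

```text
t: 21.8
ee_pos: [461.1, 277.0, 45.0]
orientation: [0.916, 3.005, 0.0]
ft_force: [-0.4, 0.8, 2.5]
width: 39.1
21.8 [461.09244212 276.96087287  44.97061676] [-0.39118339  0.75446409  2.45597588] [ 0.03173905 -0.04776011 -0.01054124] 39.14821672396377 -0.4603468995868072
```

```bash
python3 -m pendant '[{"turn":[0,0,-0.1],"dp":[-0.0001,0.0001,-0.00024],"claw":0.030},{"turn":[0,0,-0.2],"dp":[-0.0002,0.0002,-0.00048],"claw":0.030},{"turn":[0,0,-0.3],"dp":[-0.0002,0.0003,-0.00072],"claw":0.030},{"turn":[0,0,-0.4],"dp":[-0.0002,0.0003,-0.00095],"claw":0.030},{"turn":[0,0,-0.5],"dp":[-0.0002,0.0003,-0.00119],"claw":0.030},{"turn":[0,0,-0.5],"dp":[-0.0002,0.0003,-0.00119],"claw":0.030}]'
python3 - <<'E'
from h import *
o=ctrl.get_obs(); print(o['t'],o['ee_pos'],o['ft_force'],o['moment'],o['width'],o['qpos'][5])
E
```

```text
t: 22.4
ee_pos: [460.8, 277.2, 43.7]
orientation: [1.63, 2.685, 0.0]
ft_force: [-0.3, 0.4, 2.9]
width: 39.7
22.4 [460.84111259 277.2033373   43.73233319] [-0.29753302  0.40895355  2.86902964] [ 0.04110875 -0.00913415 -0.05997208] 39.656314385497126 0.039705056572750155
```

```bash
python3 -m pendant '[{"turn":[0,0,-0.1],"dp":[0,0.0001,-0.00022],"claw":0.030},{"turn":[0,0,-0.2],"dp":[-0.0001,0.0001,-0.00046],"claw":0.030},{"turn":[0,0,-0.3],"dp":[-0.0001,0.0001,-0.0007],"claw":0.030},{"turn":[0,0,-0.4],"dp":[-0.0001,0.0001,-0.00093],"claw":0.030},{"turn":[0,0,-0.5],"dp":[-0.0001,0.0001,-0.00115],"claw":0.030},{"turn":[0,0,-0.5],"dp":[-0.0001,0.0001,-0.00115],"claw":0.030}]'
python3 -m pendant '[{"turn":[0,0,-0.1],"dp":[0,0,-0.00024],"claw":0.030},{"turn":[0,0,-0.2],"dp":[0,0,-0.00048],"claw":0.030},{"turn":[0,0,-0.3],"dp":[0,0,-0.0007],"claw":0.030},{"turn":[0,0,-0.4],"dp":[0,0,-0.00093],"claw":0.030},{"turn":[0,0,-0.5],"dp":[0,0,-0.00115],"claw":0.030},{"turn":[0,0,-0.5],"dp":[0,0,-0.00115],"claw":0.030}]'
python3 - <<'E'
from h import *
for n in ['scene','wrist']: d=grab(n,n+'12.png')
im=d['pixels']; cv2.imwrite('pics/wk12.png',cv2.convertScaleAbs(cv2.resize(im[170:370,200:440],None,fx=3,fy=3,interpolation=cv2.INTER_CUBIC),alpha=1.5))
s=load('scene12.png')['pixels'];cv2.imwrite('pics/sk12.png',cv2.convertScaleAbs(cv2.resize(s[180:320,240:400],None,fx=4,fy=4,interpolation=cv2.INTER_CUBIC),alpha=1.5))
o=ctrl.get_obs(); print(o['t'],o['ee_pos'],o['orientation'],o['ft_force'],o['moment'],o['width'],o['qpos'][5])
E
```

```text
t: 23.0
ee_pos: [460.7, 277.2, 42.6]
orientation: [-2.244, -2.199, -0.0]
ft_force: [0.0, 0.1, 1.2]
width: 39.4
t: 23.6
ee_pos: [460.6, 277.2, 41.4]
orientation: [-2.718, -1.576, 0.0]
ft_force: [-0.2, -0.8, 2.7]
width: 39.2
23.7 [460.58488693 277.17710418  41.36704765] [-2.71677644e+00 -1.57743955e+00  1.49071402e-04] [-0.44514269 -0.52751772  3.62830963] [-0.02077912  0.11591581 -0.04404063] 39.220068844975415 1.0381697009608317
```

View pics/wk12.png

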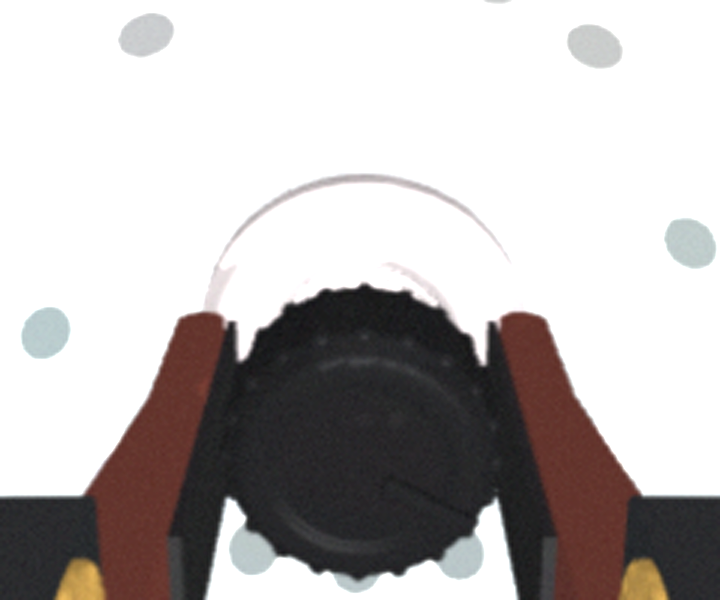

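View pics/sk12.png

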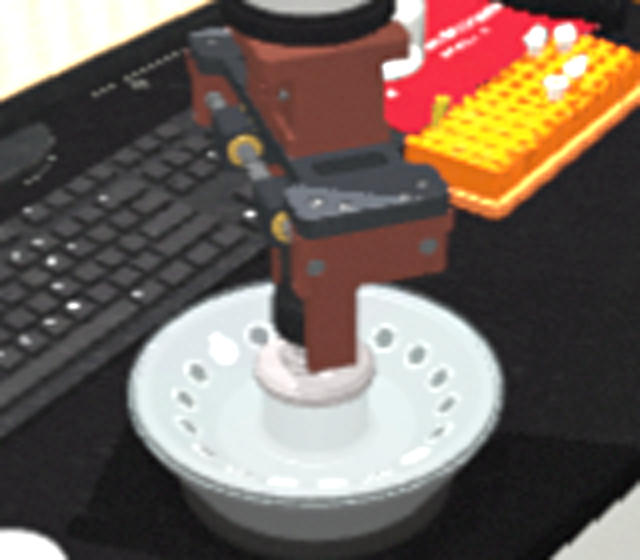

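```bash
python3 -m pendant '[{"turn":[0,0,0],"dp":[0,0,0.0002],"claw":0.030},{"turn":[0,0,0],"dp":[0,0,0.0002],"claw":0.030},{"turn":[0,0,0],"dp":[0,0,0.0002],"claw":0.030}]'
python3 - <<'E'
from h import *
d=grab('top','top13.png'); s=grab('scene','scene13.png')
a=load('top0.png')['pixels'].astype(int); df=np.abs(a-d['pixels'].astype(int)).max(2)
for n,(u,v) in dict(petri=(228,241),timer=(168,218),forceps=(468,290),marker=(215,293)).items(): print(n,(df[v-14:v+14,u-20:u+20]>60).mean())
s1=load('scene1.png')['pixels'].astype(int); df=np.abs(s1-s['pixels'].astype(int)).max(2)
for n,(u,v) in dict(petri=(240,325),timer=(165,350),forceps=(430,233),marker=(275,362)).items(): print(n,(df[v-14:v+14,u-20:u+20]>60).mean())
o=ctrl.get_obs(); print(o['t'],o['ee_pos'],o['ft_force'],o['moment'],o['width'])
E
```

```text
t: 24.0
ee_pos: [460.6, 277.2, 41.4]
orientation: [-2.721, -1.571, 0.0]
ft_force: [-0.0, -0.2, 1.5]
width: 39.3
petri 0.0
timer 0.0
forceps 0.9285714285714286
marker 0.0
petri 0.0
timer 0.0
forceps 0.0
marker 0.0
24.1 [460.54765064 277.17303909  41.43041335] [-0.17640627  0.76599215  1.54536532] [-0.07673917  0.07963948 -0.01124514] 39.4398332502591
```

The forceps spot in the top view is covered by the arm, but the scene view shows the forceps unmoved. The screw is gripped at the target depth with about 1.5 N on it, so I'm handing in.

```bash
python3 -c "
from workcell import ctrl
print(ctrl.close_job())"
```

```text
the job is handed in; nothing more can be done
None
```

The screw ran off its thread start, then went one full turn forward. I handed the job in at about 24 s with the knob still gripped.

- **Backward:** the screw lost its support after about 1.47 rad (±0.05). I went on to 1.60 rad and lowered it 4.4 mm, by the arm's readings, until it touched the next start. That fits a 5 mm drop plus the extra turn.
- **Forward:** I turned 6.40 rad in two grips of 3.2 rad each, which is one full turn plus the 0.13 rad I had gone past the drop. By the arm's readings the knob centre is at about 98 mm. I worked that out from the turn and height readings; I did not measure it with the cameras.
- **Force and grip:** readings on the screw stayed at or below about 4 N. At hand-in the push was about 1.5 N down and the jaw opening 39.4 mm. In the wrist pictures the knob's rib stayed in place relative to the jaws during both forward turns.

**Checks that disagreed:**
- **Fingertip height:** the fingertips are about 40 mm above where the robot reports its tool point. The cameras showed this, and the jaws closing above the knob confirmed it, so I lowered the grip to suit.
- **Sideways position:** estimates of the screw axis differed by 1–2 mm, so I steered by the sideways force while turning.
- **Bystanders:** the petri dish, timer and marker show no change in either view. The arm hid the forceps from the top camera, but the scene view shows no change there.

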